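Re-set the tilting tablet stand to its middle notch and put the tablet on it

TASK

The board of the tilting tablet stand is propped too steep: lift it by its bar past the top notch until the pawl drops clear, lower it right down so that the pawl swings back, then raise it again and let it rest in the third (middle) of its five notches. Then take the larger of the two slabs, the tablet, out of the charging rack and set it down gently on the board, its foot on the ledge, screen outward, lying flat against the board. Do not knock the other things about.

Things in the scene. Friction and masses are not known exactly. Their poses are not given: they have to be found in the camera images.
- stand: Plywood foot of the tilting tablet stand, fixed to the counter, 125 x 200 x 85 mm. Origin on the counter; z up, x to the stand's front (low edge of the board), y along the hinge. The hinge line is at x = +85, z = 85 mm. Behind it (-x) the foot reaches to x = -30 mm. The steel ratchet quadrant and pawl stand outside its +y side (y = 100 to 140 mm), as high as the hinge.
- hinge (a point): Middle of the board's hinge line, 85 mm above the counter; its axes are those of the stand. Move the board calmly, its bar below 0.2 m/s: jerked up, it can throw the pawl clear too early.
- board (a joint): Angle of the hinged plywood board above level, rad: 0 = down, hard stop at 1.52. Five notches hold it at 0.489, 0.663, 0.838, 1.012 and 1.188 (first = lowest); it starts in the fourth or fifth. It clicks freely upward; a notch has caught once the board is 0.03 above that angle, and let go it sinks back on to the last notch caught. It weighs 0.6 kg (2 to 3 N at the bar), its hinge lightly damped.
- pawl (a joint): Weighted steel pawl, 70 mm long, on the stand's +y side, rad. 0 = in the teeth (to 0.1 as it clicks; -0.04 with the board down), 0.30 = thrown clear. The board moves it: at about 1.38 rad (lift to 1.45 to be sure) the last, long tooth throws it clear and it stays clear, so the board can be lowered; as the board comes right down (0.15 to 0.05 rad) a finger on the quadrant swings it back in.
- bar (a point): Middle of the round steel lifting bar, 12 mm in diameter, 184 mm long, parallel to the hinge past the board's upper edge, a thin arm at either end. It circles the hinge line at 155 mm; with the board level it is at x = -70, z = 88 mm in the stand's frame. 29 mm are free between bar and board. It may turn in the fingers. Axes: as point ledge.
- ledge (a point): Middle of the inner corner between the board's face and its ledge, 10 mm out (z) from the hinge axis; moves with the board. x down the slope, y along the hinge, z out of the face. The panel is 10 mm thick, 200 mm wide (y) and reaches 120 mm up the slope from here; the ledge's lip is 8 mm thick and stands 16 mm out of the face.
- tablet: Tablet in a grey case with a dark screen, 10 mm thick, 140 mm wide, 200 mm tall, about 0.4 kg, standing loosely upright (up to 4 degrees off) in an outer slot of the rack. Origin at the centre of its foot (lower edge); z up the tablet, y across it, x out of the screen. On the board its top 80 mm stand out past the panel, 40 mm past the bar.
- tablet_screen (a point): Centre of the tablet's screen, 5 mm in front of the middle plane, 100 mm above the foot; axes as the tablet.
- rack: Charging rack, fixed to the counter: grey base 150 x 170 x 15 mm, three slots at x = -45, 0 and +45 mm, each between two upright steel plates 120 mm wide (y), 50 mm tall, 13 mm apart; slot floor 15 mm above the counter. Origin on the counter, centre; x across the slots, the way the screens face.
- handset: Bystander: smaller slab (handset), 10 x 74 x 130 mm, in the other outer slot of the rack. Origin at its foot.
- lint_roller: Bystander: lint roller lying along its x, 210 mm long, 42 mm in diameter. Origin on the counter below its middle.
- measuring_cup: Bystander: clear cup with a handle, 72 mm in diameter, 75 mm tall. Origin at its underside.
- starch_can: Bystander: can, 52 mm in diameter, 125 mm tall. Origin at its underside.
- brush: Bystander: clothes brush, 110 x 34 x 40 mm, bristles down. Origin at its underside.
There are look-alikes about, which are no part of the job. What is shaped like the tablet but green is not meant.

How it is judged (in metres and radians):
On the way, in this order (a step that is already met when the one before it is completed fails the run):
1. the board is lifted past its top notch and the pawl is thrown clear (value of joint board above 1.3 rad and value of joint pawl above 0.22 rad), for 0.1 s.
2. the board is lowered right down and the pawl has swung back in (value of joint board below 0.06 rad and value of joint pawl below 0.12 rad), for 0.1 s.
3. the board rests in its third notch, let go (value of joint board between 0.8 and 0.88 rad and value of joint pawl below 0.05 rad and contact force between the fingers and board below 0.2 N), for 0.3 s.
At the end, for the whole second after the job is handed in: Board at rest in its third notch (0.80 to 0.88 rad), pawl in. Tablet at rest, screen outward, flat on the board (4 degrees), straight up it (7 degrees), its foot within 12 mm of the ledge and 60 mm of its middle. Bystanders within 40 mm of their places (value of joint board between 0.8 and 0.88 rad and value of joint pawl below 0.05 rad and x of tablet in the frame of ledge between -0.012 and 0.004 m and z of tablet in the frame of ledge below 0.016 m and y of tablet in the frame of ledge between -0.06 and 0.06 m and angle between the x axis of tablet and the z axis of ledge, either way round below 0.07 rad and angle between the z axis of tablet and the x axis of ledge, either way round below 0.12 rad and z of tablet_screen in the frame of ledge above 0.007 m and linear speed of tablet below 0.02 m/s); the robot touches nothing.
It fails at once if a bystander is knocked about (moved by more than 40 mm) (distance of any of handset, lint_roller, measuring_cup, starch_can, brush from where it was at the start of the episode above 0.04 m).
It fails at once if the tablet falls over (angle between tablet's own z axis and vertical above 1.2 rad).
It fails at once if the tablet is dropped or thrown on to the board (moves at over 0.35 m/s while it touches it) (contact force between tablet and board above 0.5 N and linear speed of tablet above 0.35 m/s).
It also fails if it takes over 64 s, if anything falls off the work surface, if the arm or the gripper's body presses on something with over 40 N, if the wrist force passes 120 N, or if a joint passes its speed limit or range.

ROBOT

A 7-joint arm with a two-finger parallel gripper is mounted at the origin on the work surface. World frame = base frame: x ahead of the robot, y to its left, z up, the work surface at z = 0. Lengths are in mm, angles in rad, forces in N, time in s.
With the tool pointing down it reaches from about 400 to 875 mm from the base axis. Payload 4.4 kg.
Tool frame: the origin (TCP) lies at the very end of the fingers, on their centre line; the grasp point (between the pads) lies 19 mm behind it; z points along the fingers, y is the line along which they close (so a half turn about z gives the same grasp; the last joint's range is limited). The gripper opens to 85 mm and grips with 20 to 120 N. Pads are 22 mm wide; open, the fingers measure 114 mm over their backs; the gripper's body (76 mm by 85 mm) begins 54 mm behind the grasp point. The pads swing forward as they close: fully open they stand 13 mm farther back than shut.
Start: joints at [1.105, 0.628, 0.038, 1.517, -0.027, 0.996, -0.02], TCP at [253.03, -598.743, 231.313] pointing down, gripper open.
Joint ranges: [-3.06, 3.06], [-0.37, 2.12], [-1.25, 1.32], [0.18, 2.47], [-1.1, 4.24], [0.23, 1.98], [-2.94, 2.94]. Speed limits (rad/s): [2.57, 2.57, 3.14, 3.14, 3.14, 3.14, 3.14].

INTERFACE

Orientations are given as [roll, pitch, yaw] about the fixed x, y, z axes, in that order (R = Rz(yaw) Ry(pitch) Rx(roll)).
In Python, from cell import ctrl gives the robot as it stands.
- The arm moves only by the tool jog_arm, never from a script. Its argument "plan" is a list of rows, each an object of numbers: "tx", "ty", "tz": the shift along the tool's x, y, z as a fraction of full scale; "wx", "wy", "wz": the turn, a rotation vector about the tool's x, y, z as a fraction of full scale; "claw": the closure, from 0 (fully open) to 1 (shut). In form: [{"tx": .., "ty": .., "tz": .., "wx": .., "wy": .., "wz": .., "claw": ..}, ...]. A call has 1 to 12 rows; each row is the pose to reach, as a shift and turn from the pose commanded when the call began, along the tool's axes at that moment; what a row does not reach only later rows make up. Full scale, the value 1, is 300 mm for a shift and 90 degrees for a turn. A row lasts 1/10 s, in which the tool goes at most 50 mm and 8.59 degrees, less where a joint would pass 70% of its speed; a pose out of reach is approached as far as the arm can. A call with a number of a shift or a turn outside -1 to 1 is refused whole. A call with a gripper value outside its range is refused whole. The fingers move at their own pace and stop on an object; the grip force is fixed at half the most. Time passes only in rows, so rows that repeat a pose let the fingers close. It gives the time, the measured TCP pose, the force, the opening and the grip force at its end, in the units of the state.
- ctrl.read_state(): the state, without advancing time (a new reading comes with each control period).
- ctrl.get_image(name): name is "scene" or "top"; returns a dict with "img" (420x560x3 uint8, red, green, blue), "depth" (420x560 float32, mm along the optical axis (not along the pixel's ray), 0 where there is no reading), "fx", "fy", "cx", "cy" (pixels), "position" and "orientation" of the camera in the world. Camera axes: x right, y down, z forward; pixel columns grow to the right and rows downward; lengths in mm; the calibration is good to about 2 mm. A picture is of the moment at which its call begins.
- ctrl.finish_job(): hands the job in; it is judged then, once.
Trained networks look in a picture, given as the dict that the camera call returned (one of the last four; its "shot" number tells which), for a name from the list of things; names that differ only in an ending like _2 or _b are one class to them, and where a whole thing is asked for, a point or a joint stands for the part that bears it (a point fixed in the world has none). Each returns a list of dicts, best first, with "score" (0 to 1); they miss things now and then, are a little off and sometimes report something else, mostly with a low value. They report only what shows in the picture. A call takes as long as a camera call. They do not tell look-alikes from the thing itself.
- ctrl.trace(picture, thing): "pixels" (420x560 bool, what is visible of it) and "extent" ([centre column, centre row, width, height] in pixels, round what is visible of it).
The state is a dict: "clock": time; "qpos": joint angles; "qd": joint speeds; "tau": joint torques, N m; "eef_pos": TCP position; "tool_rot": TCP orientation; "force": force on the tool from outside, world axes, zero at the start; "torque": the same for the moment, N m; "width": finger opening in mm; "gripper_force": force on a finger pad.
Only numpy, scipy, OpenCV 4.12 (cv2) and the standard library are available. Lean on these libraries where they do the work, as an engineer would, in place of code of your own. Each camera call takes 0.05 s, during which the arm holds its last target. There are 200 camera calls.

## Working session

There is one attempt and no reset: what is moved stays moved. The work goes in short steps, Python scripts to look and compute and a tool call to move; the robot and the scene stay as the last step left them, time stands still between calls to the robot, and variables do not carry over. Pictures are saved under pics/ and viewed, at most 10 in all, crops included, and the job is handed in when it is done.

Besides the shell and the picture viewer there is one more tool, called after "Emit:" as a command line: name --argument value ..., lists and objects as JSON in quotes. jog_arm: Moves the arm, as the interface text tells. Shift numbers are shares of 300 mm and turn numbers shares of 90 degrees, none past 1 either way. Its arguments: {"type":"object","properties":{"plan":{"type":"array"}},"required":["plan"]}

```bash
ls; mkdir -p pics; cat > h.py <<'E'
from cell import ctrl
import numpy as np, cv2
from scipy.spatial.transform import Rotation as R
def cam(n):
    d=ctrl.get_image(n); return d
def world(d,mask=None):
    Z=d["depth"]; v,u=np.indices(Z.shape)
    P=np.stack([(u-d["cx"])/d["fx"]*Z,(v-d["cy"])/d["fy"]*Z,Z],-1)
    o=np.array(d["orientation"])
    M=R.from_euler('xyz',o).as_matrix() if o.shape==(3,) else o if o.shape==(3,3) else R.from_quat(o).as_matrix()
    W=P@M.T+np.array(d["position"]); W[Z==0]=np.nan
    return W
def save(d,f,crop=None,s=1):
    im=d["img"][...,::-1]
    if crop: im=im[crop[1]:crop[3],crop[0]:crop[2]]
    cv2.imwrite(f,cv2.resize(im,None,fx=s,fy=s,interpolation=cv2.INTER_CUBIC))
E
python3 - <<'E'
from h import *
a=cam("scene");b=cam("top")
np.savez("s.npz",**a);np.savez("t.npz",**b)
for d in(a,b): print(d["position"],d["orientation"],d["fx"],d["cx"])
save(a,"pics/scene.png",s=1.4);save(b,"pics/top.png",s=1.4)
for n,d in(("scene",a),("top",b)):
    W=world(d)
    for t in["stand","board","bar","tablet","rack","handset","lint_roller","measuring_cup","starch_can","brush"]:
        for r in ctrl.trace(d,t)[:3]:
            p=W[r["pixels"]]; p=p[~np.isnan(p[:,0])]
            print(n,t,round(r["score"],2),np.round(r["extent"]),np.round(np.percentile(p,[5,50,95],axis=0)).tolist() if len(p) else None)
print(ctrl.read_state())
E
```

```text
pics
[1235.05946823  712.11575514  861.514811  ] [-2.17928357e+00 -1.85563645e-03  2.45660162e+00] 467.99326727191044 277.62059623955446
[ 426.67722553  -89.91745539 1318.11875668] [-3.04155337 -0.01797729 -1.54957305] 382.8509858932922 281.4451706171817
scene board 0.88 [357. 265. 107. 108.] [[546.0, 119.0, 90.0], [598.0, 221.0, 138.0], [646.0, 309.0, 219.0]]
scene bar 0.93 [353. 267. 104. 104.] [[545.0, 117.0, 90.0], [598.0, 220.0, 138.0], [646.0, 309.0, 219.0]]
scene tablet 0.71 [271. 194.  25.  76.] [[525.0, -244.0, 57.0], [546.0, -171.0, 141.0], [558.0, -120.0, 213.0]]
scene tablet 0.69 [202. 140.  41.  56.] [[458.0, -701.0, 7.0], [485.0, -639.0, 105.0], [511.0, -582.0, 193.0]]
scene rack 0.75 [253. 226.  69.  50.] [[534.0, -279.0, 1.0], [599.0, -177.0, 16.0], [656.0, -118.0, 63.0]]
scene handset 0.82 [238. 206.  15.  38.] [[616.0, -251.0, 63.0], [626.0, -209.0, 110.0], [633.0, -188.0, 144.0]]
scene measuring_cup 0.64 [475. 331.  43.  52.] [[417.0, 413.0, 9.0], [469.0, 447.0, 46.0], [486.0, 484.0, 73.0]]
scene starch_can 0.92 [259. 270.  24.  53.] [[715.0, 0.0, 15.0], [740.0, 28
[... 1425 characters left out ...]
30.0, 127.0]]
{'clock': 1.1, 'qpos': array([ 1.10520138,  0.62835614,  0.03850263,  1.51741038, -0.026997  ,
        0.99634407, -0.01999968]), 'qd': array([ 0.00020042,  0.00031605,  0.00115718,  0.0046262 ,  0.00053091,
       -0.00228333, -0.0005581 ]), 'tau': array([ 3.48775629e-04, -5.63280487e+01,  1.22555997e+00, -1.93785274e+01,
        1.08370290e-02,  1.56737606e-03, -3.41835936e-06]), 'eef_pos': array([ 253.02053742, -598.72937672,  231.33858578]), 'tool_rot': array([-3.14159232e+00, -3.41179216e-05,  3.99769527e-01]), 'force': array([ 0.25556188, -0.51363342,  1.10362323]), 'torque': array([ 0.02111764,  0.01668671, -0.00585242]), 'gripper_force': 0.0, 'width': 85.46944061620574}
```

View pictures.

View pics/scene.png

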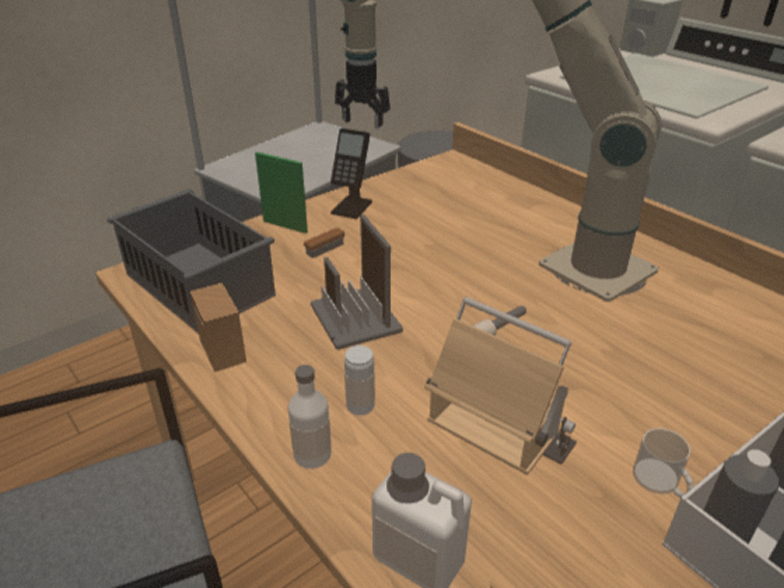

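View pics/top.png

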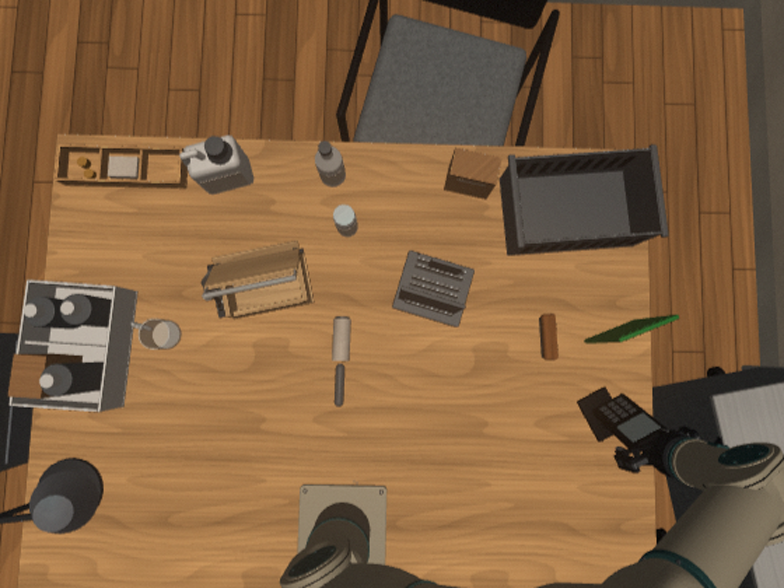

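```bash
python3 - <<'E'
from h import *
for f in("s","t"):
    d=dict(np.load(f+".npz")); W=world(d)
    x,y,z=W[...,0],W[...,1],W[...,2]
    print(f,"table z",np.nanmedian(z[(abs(z)<25)]))
    # tablet / rack
    m=(x>490)&(x<580)&(y>-290)&(y<-100)&(z>80)&(z<230)
    p=W[m]; c=p.mean(0); 
    for _ in range(4):
        u,s,vt=np.linalg.svd(p-p.mean(0),full_matrices=False); n=vt[2]*np.sign(vt[2][0]); r=(p-p.mean(0))@n
        p=p[abs(r)<max(3,2*r.std())]
    yax=np.cross([0,0,1],n);yax/=np.linalg.norm(yax)
    q=p@yax
    print(" tablet n",n,"yaw",np.degrees(np.arctan2(n[1],n[0])),"tilt",np.degrees(np.arcsin(n[2])),"c",p.mean(0),"yrange",np.percentile(q,[1,99]),"zmax",np.percentile(p[:,2],99),len(p), "rms",((p-p.mean(0))@n).std())
    # rack base
    m=(x>470)&(x<700)&(y>-310)&(y<-90)&(z>9)&(z<20)
    b=(m.astype(np.uint8)); pts=W[m][:,:2].astype(np.float32)
    print(" rackbase",cv2.minAreaRect(pts),len(pts))
    # stand
    m=(x>480)&(x<720)&(y>80)&(y<330)&(z>95)&(z<260)
    P=W[m]
    rng=np.random.default_rng(0);best=0
    for _ in range(500):
        a=P[rng.choice(len(P),3,False)]; n=np.cross(a[1]-a[0],a[2]-a[0]); 
        if np.linalg.norm(n)<1:continue
        n/=np.linalg.norm(n); i=abs((P-a[0])@n)<2.5
        if i.sum()>best: best=i.sum();bi=i
    p=P[bi]; u,s,vt=np.linalg.svd(p-p.mean(0),full_matrices=False); n=vt[2]*np.sign(vt[2][2]); d0=p.mean(0)@n
    print(" board n",n,"yaw",np.degrees(np.arctan2(n[1],n[0])),"angle",np.pi/2-np.arcsin(n[2]),best,len(P),p.mean(0), "zr",np.percentile(p[:,2],[1,99]))
    h=np.cross([0,0,1],n);h/=np.linalg.norm(h); s_=np.cross(n,h)
    print("  along hinge",np.percentile(p@h,[1,50,99]),(np.percentile(p@h,1)+np.percentile(p@h,99))/2)
    q=P[P[:,2]>np.nanpercentile(P[:,2],99.5)-12]
    print("  top pts",q.mean(0),len(q),q[:,2].max(), cv2.fitLine(q[:,:2].astype(np.float32),cv2.DIST_HUBER,0,.01,.01).ravel(),np.percentile(q@h,[2,98]))
d=dict(np.load("s.npz")); a=d["img"][100:300,170:430]
cv2.imwrite("pics/crop.png",cv2.resize(a[...,::-1],None,fx=3,fy=3,interpolation=2))
E
```

```text
s table z -0.7216842595582875
 tablet n [ 0.96465691 -0.2634388   0.00608647] yaw -15.274496721019787 tilt 0.34873114095299595 c [ 543.14576938 -181.11583105  151.84645971] yrange [-104.94038209   32.12426792] zmax 215.11537315980405 786 rms 1.062572487758907
 rackbase ((578.6880493164062, -202.95895385742188), (174.58828735351562, 151.54566955566406), 73.86739349365234) 852
 board n [0.81942193 0.19083218 0.54049124] yaw 13.109732115924409 angle 0.9997754524536449 3786 5192 [595.28707738 210.22190975 150.73461082] zr [ 96.07947187 223.53198521]
  along hinge [-33.70674164  71.50443846 167.9902285 ] 67.14174343108843
  top pts [550.67863586 199.06606156 220.17134514] 442 225.45275670515502 [ 2.2834043e-01 -9.7358137e-01  5.5130542e+02  1.9848672e+02] [-28.71294963 157.79246795]
t table z -0.2645691200866622
 tablet n [ 0.96312397 -0.2680497  -0.02327168] yaw -15.552563774682275 tilt -1.3334892417415256 c [ 530.00588509 -186.14442748  168.13618274] yrange [-105.08199676   30.82807991] zmax 216.36035682986048 292 rms 1.1690831050507342
 rackbase ((575.3265380859375, -205.95094299316406), (169.60232543945312, 150.2011260986328), 74.48724365234375) 1083
 board n [0.81442863 0.19085024 0.5479801 ] yaw 13.18851220081802 angle 0.9908487274445579 1087 1543 [589.02870531 202.38487523 158.92548647] zr [ 96.55927741 225.48219992]
  along hinge [-36.02257438  62.71909481 166.80466723] 65.39104642197245
  top pts [545.66617212 191.26927208 221.60260686] 286 228.24552687268556 [ 2.2825524e-01 -9.7360134e-01  5.4567377e+02  1.9089934e+02] [-31.02832147 154.82951452]
```

View pics/crop.png

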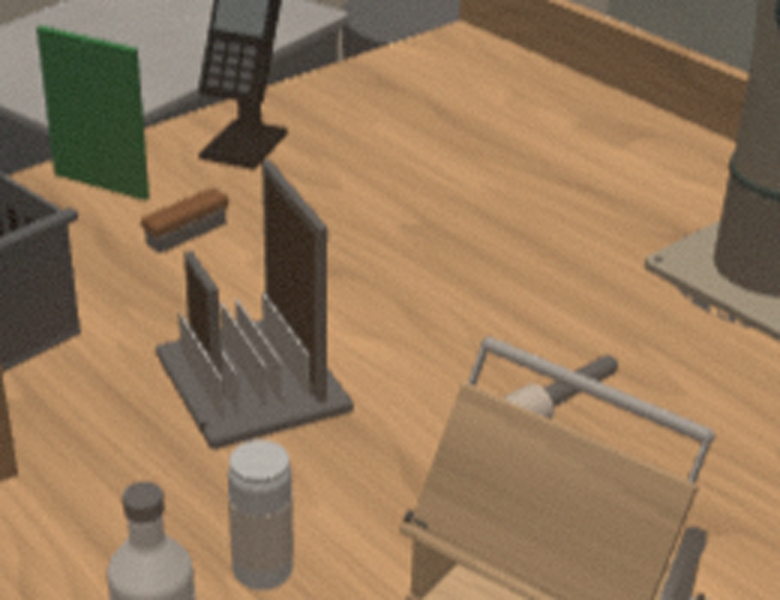

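Scene: the grey tablet stands in the rack's −x slot (scene px 271,194). Possible mix-ups are the green slab (202,140), the handset (238,206) and the dark desk phone (250,120); I choose the grey one, and its dark screen faces +x. The stand has its bar on the robot's side (353,225), and the board is at about 1.0 rad, which is the 4th notch.

Emit:
jog_arm --plan '[{"tx":0.965,"ty":-1.0,"tz":-0.25,"wz":-0.89,"claw":0},{"tx":0.965,"ty":-1.0,"tz":-0.25,"wz":-0.89,"claw":0},{"tx":0.965,"ty":-1.0,"tz":-0.25,"wz":-0.89,"claw":0},{"tx":0.965,"ty":-1.0,"tz":-0.25,"wz":-0.89,"claw":0},{"tx":0.965,"ty":-1.0,"tz":-0.25,"wz":-0.89,"claw":0},{"tx":0.965,"ty":-1.0,"tz":-0.25,"wz":-0.89,"claw":0},{"tx":0.965,"ty":-1.0,"tz":-0.25,"wz":-0.89,"claw":0},{"tx":0.965,"ty":-1.0,"tz":-0.25,"wz":-0.89,"claw":0},{"tx":0.965,"ty":-1.0,"tz":-0.25,"wz":-0.89,"claw":0},{"tx":0.965,"ty":-1.0,"tz":-0.25,"wz":-0.89,"claw":0},{"tx":0.965,"ty":-1.0,"tz":-0.25,"wz":-0.89,"claw":0},{"tx":0.965,"ty":-1.0,"tz":-0.25,"wz":-0.89,"claw":0}]'

```text
invalid input at $.plan[0]: expected keys tx, ty, tz, wx, wy, wz, claw
```

```bash
cat > st.py <<'E'
from h import *
s=ctrl.read_state(); p=s["eef_pos"]
print(round(s["clock"],2),"tcp",p.round(1),"rpy",s["tool_rot"].round(3),"q",s["qpos"].round(3).tolist(),"F",s["force"].round(1),"w",round(s["width"],1),"gf",round(s["gripper_force"],1))
open("log.txt","a").write(" ".join(map(str,[*s["qpos"],*p,*s["tool_rot"]]))+"\n")
E
python3 st.py
```

```text
1.1 tcp [ 253.  -598.7  231.3] rpy [-3.142 -0.     0.4  ] q [1.105, 0.628, 0.039, 1.517, -0.027, 0.996, -0.02] F [ 0.3 -0.5  1.1] w 85.5 gf 0.0
```

Emit:
jog_arm --plan '[{"tx":0.965,"ty":-1.0,"tz":-0.25,"wx":0,"wy":0,"wz":-0.89,"claw":0},{"tx":0.965,"ty":-1.0,"tz":-0.25,"wx":0,"wy":0,"wz":-0.89,"claw":0},{"tx":0.965,"ty":-1.0,"tz":-0.25,"wx":0,"wy":0,"wz":-0.89,"claw":0},{"tx":0.965,"ty":-1.0,"tz":-0.25,"wx":0,"wy":0,"wz":-0.89,"claw":0},{"tx":0.965,"ty":-1.0,"tz":-0.25,"wx":0,"wy":0,"wz":-0.89,"claw":0},{"tx":0.965,"ty":-1.0,"tz":-0.25,"wx":0,"wy":0,"wz":-0.89,"claw":0},{"tx":0.965,"ty":-1.0,"tz":-0.25,"wx":0,"wy":0,"wz":-0.89,"claw":0},{"tx":0.965,"ty":-1.0,"tz":-0.25,"wx":0,"wy":0,"wz":-0.89,"claw":0},{"tx":0.965,"ty":-1.0,"tz":-0.25,"wx":0,"wy":0,"wz":-0.89,"claw":0},{"tx":0.965,"ty":-1.0,"tz":-0.25,"wx":0,"wy":0,"wz":-0.89,"claw":0},{"tx":0.965,"ty":-1.0,"tz":-0.25,"wx":0,"wy":0,"wz":-0.89,"claw":0}]'

```text
clock: 2.2
eef_pos: [403.3, -209.1, 306.7]
tool_rot: [3.141, 0.001, 1.8]
force: [-0.3, -0.8, 0.3]
width: 85.0
gripper_force: 0.0
```

```bash
python3 st.py
```

```text
2.2 tcp [ 403.3 -209.1  306.7] rpy [3.141e+00 1.000e-03 1.800e+00] q [0.734, 0.274, -0.406, 1.923, 0.13, 0.969, 0.497] F [-0.3 -0.8  0.3] w 85.0 gf 0.0
```

Emit:
jog_arm --plan '[{"tx":1.0,"ty":0.72,"tz":0,"wx":0,"wy":0,"wz":0,"claw":0.45},{"tx":1.0,"ty":0.72,"tz":0,"wx":0,"wy":0,"wz":0,"claw":0.45},{"tx":1.0,"ty":0.72,"tz":0,"wx":0,"wy":0,"wz":0,"claw":0.45},{"tx":1.0,"ty":0.72,"tz":0,"wx":0,"wy":0,"wz":0,"claw":0.45},{"tx":1.0,"ty":0.72,"tz":0,"wx":0,"wy":0,"wz":0,"claw":0.45},{"tx":1.0,"ty":0.72,"tz":0,"wx":0,"wy":0,"wz":0,"claw":0.45},{"tx":1.0,"ty":0.72,"tz":0,"wx":0,"wy":0,"wz":0,"claw":0.45},{"tx":1.0,"ty":0.72,"tz":0,"wx":0,"wy":0,"wz":0,"claw":0.45},{"tx":1.0,"ty":0.72,"tz":0,"wx":0,"wy":0,"wz":0,"claw":0.45}]'

```text
clock: 3.1
eef_pos: [546.4, 134.5, 305.8]
tool_rot: [3.141, -0.002, 1.801]
force: [0.6, -0.6, 0.1]
width: 47.0
gripper_force: 0.0
```

```bash
python3 st.py; python3 - <<'E'
import numpy as np
D=np.array([list(map(float,l.split())) for l in open("log.txt")])
from scipy.spatial.transform import Rotation as R
from scipy.optimize import least_squares
# generic S-R-S chain: Z(s1 q1) Y(q2) Z(s3 q3) Y(q4) Z(s5 q5) Y(q6) Z(s7 q7)
import itertools
def fk(q,g,sg):
    h,a,b,L,e1,e2,e3=g
    M=R.from_euler('z',sg[0]*q[0]);p=np.array([0,0,h])
    M=M*R.from_euler('y',q[1])*R.from_euler('z',sg[1]*q[2]);p=p+M.apply([e1,0,a])
    M=M*R.from_euler('y',q[3])*R.from_euler('z',sg[2]*q[4]);p=p+M.apply([e2,0,b])
    M=M*R.from_euler('y',q[5])*R.from_euler('z',sg[3]*q[6]);p=p+M.apply([e3,0,L])
    return p,M
if __name__=="__main__":
  best=[]
  for sg in itertools.product([1,-1],repeat=3):
    s=(-1,)+sg
    # orientation consistency: constant tool offset
    Ms=[fk(r[:7],[0]*7,s)[1].inv()*R.from_euler('xyz',r[10:13]) for r in D]
    er=max((Ms[0].inv()*m).magnitude() for m in Ms)
    f=least_squares(lambda g:np.concatenate([fk(r[:7],g,s)[0]-r[7:10] for r in D]),[300,420,420,250,0,0,0])
    best.append((er,f.cost,s,f.x.round(1),Ms[0].as_rotvec().round(2)))
  for b in sorted(best,key=lambda b:b[0])[:3]: print(b)
E
```

```text
3.1 tcp [546.4 134.5 305.8] rpy [ 3.141e+00 -2.000e-03  1.801e+00] q [0.039, 0.46, -0.496, 1.657, 0.239, 1.085, -0.295] F [ 0.6 -0.6  0.1] w 47.0 gf 0.0
(7.352344490287673e-16, np.float64(430.99628624082385), (-1, -1, -1, -1), array([-2.80267e+04,  5.24900e+02,  4.86200e+02, -2.81204e+04,
        2.21000e+01,  1.76000e+01,  7.66000e+01]), array([ 0.  , -0.  ,  1.57]))
(0.5301918063191072, np.float64(505.93164303098064), (-1, -1, 1, -1), array([-9.540e+01,  5.784e+02,  3.740e+02, -3.620e+01, -5.000e-01,
       -2.870e+01,  1.960e+01]), array([-0.04,  0.04,  1.6 ]))
(1.0335551721954905, np.float64(316.34403573877546), (-1, -1, -1, 1), array([-5.21647e+04,  3.91900e+02,  3.62800e+02, -5.24033e+04,
        5.21000e+01,  1.10900e+02, -1.30400e+02]), array([ 0.  , -0.  ,  1.61]))
```

Emit:
jog_arm --plan '[{"tx":0.19,"ty":0.045,"tz":0.1,"wx":0,"wy":0,"wz":0,"claw":0.45},{"tx":0.19,"ty":0.045,"tz":0.1,"wx":0,"wy":0,"wz":0,"claw":0.45},{"tx":0.19,"ty":0.045,"tz":0.2,"wx":0,"wy":0,"wz":0,"claw":0.45},{"tx":0.19,"ty":0.045,"tz":0.27,"wx":0,"wy":0,"wz":0,"claw":0.45},{"tx":0.19,"ty":0.045,"tz":0.34,"wx":0,"wy":0,"wz":0,"claw":0.45},{"tx":0.19,"ty":0.045,"tz":0.34,"wx":0,"wy":0,"wz":0,"claw":0.45}]'

```text
clock: 3.7
eef_pos: [544.5, 186.4, 201.6]
tool_rot: [-3.135, 0.003, 1.795]
force: [0.1, -0.9, -0.7]
width: 46.9
gripper_force: 0.0
```

```bash
python3 st.py; python3 - <<'E'
from h import *
d=cam("scene"); save(d,"pics/g1.png",(280,120,460,320),3)
E
```

```text
3.7 tcp [544.5 186.4 201.6] rpy [-3.135e+00  3.000e-03  1.795e+00] q [-0.089, 0.592, -0.454, 1.748, 0.323, 0.883, -0.461] F [ 0.1 -0.9 -0.7] w 46.9 gf 0.0
```

View pics/g1.png

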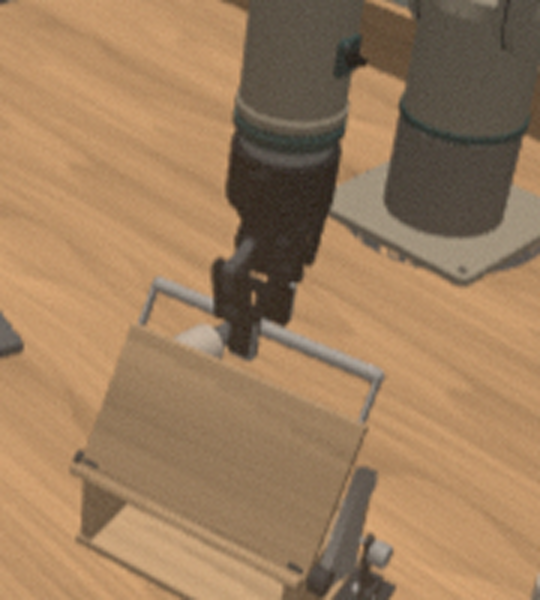

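Emit:
jog_arm --plan '[{"tx":0,"ty":0.0,"tz":0,"wx":0,"wy":0,"wz":0,"claw":0.7},{"tx":0,"ty":0.005,"tz":0,"wx":0,"wy":0,"wz":0,"claw":1},{"tx":0,"ty":0.01,"tz":0,"wx":0,"wy":0,"wz":0,"claw":1},{"tx":0,"ty":0.01,"tz":0,"wx":0,"wy":0,"wz":0,"claw":1},{"tx":0,"ty":0.01,"tz":0,"wx":0,"wy":0,"wz":0,"claw":1},{"tx":0,"ty":0.01,"tz":0,"wx":0,"wy":0,"wz":0,"claw":1}]'

```text
clock: 4.35
eef_pos: [548.7, 190.1, 205.7]
tool_rot: [-3.141, 0.001, 1.798]
force: [-3.5, -1.5, 5.4]
width: 10.0
gripper_force: 58.5
```

```bash
python3 st.py
```

```text
4.35 tcp [548.7 190.1 205.7] rpy [-3.141e+00  1.000e-03  1.798e+00] q [-0.091, 0.591, -0.456, 1.736, 0.323, 0.89, -0.459] F [-3.5 -1.5  5.4] w 10.0 gf 58.5
```

```bash
python3 - <<'E'
import numpy as np
def tab(t0,ths):
    f=lambda t:155*np.array([-np.cos(t+.019),-np.sin(t+.019)])
    for t in ths: print(round(t,3),((f(t)-f(t0))/300).round(3))
tab(1.012,np.linspace(1.012,1.45,7)[1:]);print();tab(1.45,np.linspace(1.45,0.0,24)[1:]);print();tab(0,np.linspace(0,.92,13)[1:])
E
```

```text
1.085 [ 0.033 -0.018]
1.158 [ 0.067 -0.034]
1.231 [ 0.103 -0.047]
1.304 [ 0.139 -0.058]
1.377 [ 0.176 -0.066]
1.45 [ 0.213 -0.071]

1.387 [-0.032  0.004]
1.324 [-0.064  0.011]
1.261 [-0.096  0.019]
1.198 [-0.127  0.029]
1.135 [-0.157  0.042]
1.072 [-0.186  0.056]
1.009 [-0.215  0.072]
0.946 [-0.242  0.089]
0.883 [-0.268  0.109]
0.82 [-0.293  0.13 ]
0.757 [-0.316  0.152]
0.693 [-0.338  0.176]
0.63 [-0.359  0.202]
0.567 [-0.378  0.228]
0.504 [-0.395  0.256]
0.441 [-0.41   0.284]
0.378 [-0.424  0.314]
0.315 [-0.436  0.345]
0.252 [-0.445  0.376]
0.189 [-0.453  0.407]
0.126 [-0.459  0.439]
0.063 [-0.462  0.472]
0.0 [-0.464  0.504]

0.077 [ 0.002 -0.04 ]
0.153 [ 0.008 -0.079]
0.23 [ 0.016 -0.118]
0.307 [ 0.027 -0.155]
0.383 [ 0.041 -0.192]
0.46 [ 0.058 -0.228]
0.537 [ 0.078 -0.263]
0.613 [ 0.1   -0.296]
0.69 [ 0.124 -0.327]
0.767 [ 0.151 -0.356]
0.843 [ 0.18  -0.383]
0.92 [ 0.211 -0.407]
```

Emit:
jog_arm --plan '[{"tx":0,"ty":0.033,"tz":-0.018,"wx":0,"wy":0,"wz":0,"claw":1},{"tx":0,"ty":0.067,"tz":-0.034,"wx":0,"wy":0,"wz":0,"claw":1},{"tx":0,"ty":0.103,"tz":-0.047,"wx":0,"wy":0,"wz":0,"claw":1},{"tx":0,"ty":0.139,"tz":-0.058,"wx":0,"wy":0,"wz":0,"claw":1},{"tx":0,"ty":0.176,"tz":-0.066,"wx":0,"wy":0,"wz":0,"claw":1},{"tx":0,"ty":0.213,"tz":-0.071,"wx":0,"wy":0,"wz":0,"claw":1},{"tx":0,"ty":0.213,"tz":-0.071,"wx":0,"wy":0,"wz":0,"claw":1},{"tx":0,"ty":0.213,"tz":-0.071,"wx":0,"wy":0,"wz":0,"claw":1}]'

```text
clock: 5.15
eef_pos: [613.0, 205.1, 228.2]
tool_rot: [3.137, 0.0, 1.797]
force: [-0.4, -0.8, 7.0]
width: 9.3
gripper_force: 61.7
```

```bash
python3 st.py; python3 - <<'E'
from h import *
d=cam("scene"); save(d,"pics/g2.png",(320,150,440,310),3.5)
W=world(d);P=W[(W[...,0]>500)&(W[...,0]<760)&(W[...,1]>90)&(W[...,1]<330)&(W[...,2]>95)&(W[...,2]<260)]
rng=np.random.default_rng(0);best=0
for _ in range(500):
    a=P[rng.choice(len(P),3,False)]; n=np.cross(a[1]-a[0],a[2]-a[0])
    if np.linalg.norm(n)<1:continue
    n/=np.linalg.norm(n); i=abs((P-a[0])@n)<2.5
    if i.sum()>best: best=i.sum();bi=i
p=P[bi]; n=np.linalg.svd(p-p.mean(0),full_matrices=False)[2][2]; n*=np.sign(n[0])
print("board angle",np.pi/2-np.arcsin(n[2]),best,"yaw",np.degrees(np.arctan2(n[1],n[0])))
E
```

```text
5.15 tcp [613.  205.1 228.2] rpy [3.137 0.    1.797] q [-0.103, 0.657, -0.454, 1.527, 0.319, 1.027, -0.413] F [-0.4 -0.8  7. ] w 9.3 gf 61.7
board angle 1.4530868645310082 3404 yaw 13.122513149759632
```

View pics/g2.png

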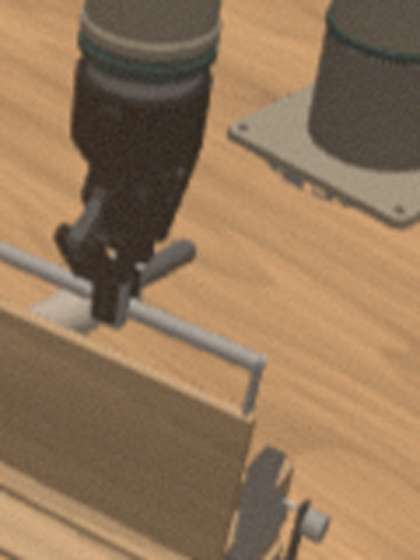

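Emit:
jog_arm --plan '[{"tx":0,"ty":-0.032,"tz":0.0,"wx":0,"wy":0,"wz":0,"claw":1},{"tx":0,"ty":-0.064,"tz":0.006,"wx":0,"wy":0,"wz":0,"claw":1},{"tx":0,"ty":-0.096,"tz":0.014,"wx":0,"wy":0,"wz":0,"claw":1},{"tx":0,"ty":-0.127,"tz":0.024,"wx":0,"wy":0,"wz":0,"claw":1},{"tx":0,"ty":-0.157,"tz":0.037,"wx":0,"wy":0,"wz":0,"claw":1},{"tx":0,"ty":-0.186,"tz":0.051,"wx":0,"wy":0,"wz":0,"claw":1},{"tx":0,"ty":-0.215,"tz":0.067,"wx":0,"wy":0,"wz":0,"claw":1},{"tx":0,"ty":-0.242,"tz":0.084,"wx":0,"wy":0,"wz":0,"claw":1},{"tx":0,"ty":-0.242,"tz":0.084,"wx":0,"wy":0,"wz":0,"claw":1}]'

```text
clock: 6.1
eef_pos: [537.9, 187.6, 199.1]
tool_rot: [-3.137, 0.001, 1.798]
force: [-0.3, -0.2, 0.2]
width: 9.4
gripper_force: 62.0
```

```bash
python3 st.py
```

```text
6.1 tcp [537.9 187.6 199.1] rpy [-3.137e+00  1.000e-03  1.798e+00] q [-0.091, 0.587, -0.456, 1.768, 0.325, 0.867, -0.467] F [-0.3 -0.2  0.2] w 9.4 gf 62.0
```

Emit:
jog_arm --plan '[{"tx":0,"ty":-0.026,"tz":0.02,"wx":0,"wy":0,"wz":0,"claw":1},{"tx":0,"ty":-0.051,"tz":0.041,"wx":0,"wy":0,"wz":0,"claw":1},{"tx":0,"ty":-0.074,"tz":0.063,"wx":0,"wy":0,"wz":0,"claw":1},{"tx":0,"ty":-0.096,"tz":0.087,"wx":0,"wy":0,"wz":0,"claw":1},{"tx":0,"ty":-0.117,"tz":0.113,"wx":0,"wy":0,"wz":0,"claw":1},{"tx":0,"ty":-0.136,"tz":0.139,"wx":0,"wy":0,"wz":0,"claw":1},{"tx":0,"ty":-0.153,"tz":0.167,"wx":0,"wy":0,"wz":0,"claw":1},{"tx":0,"ty":-0.168,"tz":0.195,"wx":0,"wy":0,"wz":0,"claw":1},{"tx":0,"ty":-0.182,"tz":0.225,"wx":0,"wy":0,"wz":0,"claw":1},{"tx":0,"ty":-0.194,"tz":0.256,"wx":0,"wy":0,"wz":0,"claw":1},{"tx":0,"ty":-0.203,"tz":0.287,"wx":0,"wy":0,"wz":0,"claw":1},{"tx":0,"ty":-0.203,"tz":0.287,"wx":0,"wy":0,"wz":0,"claw":1}]'

```text
clock: 7.3
eef_pos: [480.5, 174.5, 112.8]
tool_rot: [-3.139, 0.0, 1.798]
force: [3.6, -1.1, -5.6]
width: 9.1
gripper_force: 65.7
```

```bash
python3 st.py
```

```text
7.3 tcp [480.5 174.5 112.8] rpy [-3.139  0.     1.798] q [-0.146, 0.636, -0.383, 2.002, 0.415, 0.582, -0.586] F [ 3.6 -1.1 -5.6] w 9.1 gf 65.7
```

Emit:
jog_arm --plan '[{"tx":0,"ty":-0.008,"tz":0.03,"wx":0,"wy":0,"wz":0,"claw":1},{"tx":0,"ty":-0.014,"tz":0.06,"wx":0,"wy":0,"wz":0,"claw":1},{"tx":0,"ty":-0.017,"tz":0.09,"wx":0,"wy":0,"wz":0,"claw":1},{"tx":0,"ty":-0.019,"tz":0.12,"wx":0,"wy":0,"wz":0,"claw":1},{"tx":0,"ty":-0.019,"tz":0.13,"wx":0,"wy":0,"wz":0,"claw":1},{"tx":0,"ty":-0.019,"tz":0.13,"wx":0,"wy":0,"wz":0,"claw":1},{"tx":0,"ty":-0.019,"tz":0.13,"wx":0,"wy":0,"wz":0,"claw":1}]'

```text
clock: 8.0
eef_pos: [475.1, 173.4, 75.2]
tool_rot: [-3.14, 0.0, 1.798]
force: [-1.8, -2.3, 1.9]
width: 9.5
gripper_force: 67.3
```

```bash
python3 st.py; cat > bd.py <<'E'
from h import *
def board(name="scene"):
    d=cam(name); W=world(d);P=W[(W[...,0]>430)&(W[...,0]<760)&(W[...,1]>90)&(W[...,1]<330)&(W[...,2]>84)&(W[...,2]<260)]
    rng=np.random.default_rng(0);best=0
    for _ in range(500):
        a=P[rng.choice(len(P),3,False)]; n=np.cross(a[1]-a[0],a[2]-a[0])
        if np.linalg.norm(n)<1:continue
        n/=np.linalg.norm(n); i=abs((P-a[0])@n)<2.5
        if i.sum()>best: best=i.sum();bi=i
    p=P[bi]; n=np.linalg.svd(p-p.mean(0),full_matrices=False)[2][2]; n*=np.sign(n[2])
    print("board angle",np.arccos(n[2]),best,"yaw",np.degrees(np.arctan2(n[1],n[0])),"c",p.mean(0),"n",n); return d
if __name__=="__main__": board()
E
python3 bd.py
```

```text
8.0 tcp [475.1 173.4  75.2] rpy [-3.14   0.     1.798] q [-0.183, 0.691, -0.331, 2.039, 0.462, 0.484, -0.631] F [-1.8 -2.3  1.9] w 9.5 gf 67.3
board angle 0.008408583603605085 2681 yaw 10.009672050670703 c [560.32039444 204.36360405  94.99450017] n [0.00828049 0.00146152 0.99996465]
```

Emit:
jog_arm --plan '[{"tx":0,"ty":0.002,"tz":-0.04,"wx":0,"wy":0,"wz":0,"claw":1},{"tx":0,"ty":0.008,"tz":-0.079,"wx":0,"wy":0,"wz":0,"claw":1},{"tx":0,"ty":0.016,"tz":-0.118,"wx":0,"wy":0,"wz":0,"claw":1},{"tx":0,"ty":0.027,"tz":-0.155,"wx":0,"wy":0,"wz":0,"claw":1},{"tx":0,"ty":0.041,"tz":-0.192,"wx":0,"wy":0,"wz":0,"claw":1},{"tx":0,"ty":0.058,"tz":-0.228,"wx":0,"wy":0,"wz":0,"claw":1},{"tx":0,"ty":0.078,"tz":-0.263,"wx":0,"wy":0,"wz":0,"claw":1},{"tx":0,"ty":0.1,"tz":-0.296,"wx":0,"wy":0,"wz":0,"claw":1},{"tx":0,"ty":0.124,"tz":-0.327,"wx":0,"wy":0,"wz":0,"claw":1},{"tx":0,"ty":0.151,"tz":-0.356,"wx":0,"wy":0,"wz":0,"claw":1},{"tx":0,"ty":0.18,"tz":-0.383,"wx":0,"wy":0,"wz":0,"claw":1},{"tx":0,"ty":0.205,"tz":-0.402,"wx":0,"wy":0,"wz":0,"claw":1}]'

```text
clock: 9.25
eef_pos: [533.3, 186.8, 196.3]
tool_rot: [-3.136, 0.0, 1.798]
force: [-5.5, -1.0, -2.2]
width: 9.5
gripper_force: 60.8
```

```bash
python3 st.py; python3 bd.py
```

```text
9.25 tcp [533.3 186.8 196.3] rpy [-3.136  0.     1.798] q [-0.089, 0.585, -0.458, 1.783, 0.328, 0.855, -0.474] F [-5.5 -1.  -2.2] w 9.5 gf 60.8
board angle 0.8949716574775162 3892 yaw 12.968273080829375 c [591.39805207 210.72744696 141.46576637] n [0.76029217 0.17508389 0.62554093]
```

Emit:
jog_arm --plan '[{"tx":0,"ty":-0.013,"tz":0.01,"wx":0,"wy":0,"wz":0,"claw":1},{"tx":0,"ty":-0.024,"tz":0.02,"wx":0,"wy":0,"wz":0,"claw":1},{"tx":0,"ty":-0.027,"tz":0.023,"wx":0,"wy":0,"wz":0,"claw":1},{"tx":0,"ty":-0.027,"tz":0.023,"wx":0,"wy":0,"wz":0,"claw":1}]'

```text
clock: 9.7
eef_pos: [526.2, 185.1, 190.1]
tool_rot: [-3.139, 0.001, 1.798]
force: [-3.6, -2.4, 5.6]
width: 9.7
gripper_force: 61.7
```

```bash
python3 st.py; python3 bd.py
```

```text
9.7 tcp [526.2 185.1 190.1] rpy [-3.139e+00  1.000e-03  1.798e+00] q [-0.091, 0.582, -0.455, 1.812, 0.334, 0.827, -0.484] F [-3.6 -2.4  5.6] w 9.7 gf 61.7
board angle 0.8234111122807998 3854 yaw 13.528363775119495 c [587.01285723 211.00839003 140.33604835] n [0.71311806 0.17157791 0.67972322]
```

Emit:
jog_arm --plan '[{"tx":0,"ty":0,"tz":0,"wx":0,"wy":0,"wz":0,"claw":0.65},{"tx":0,"ty":0,"tz":0,"wx":0,"wy":0,"wz":0,"claw":0.65},{"tx":0,"ty":0,"tz":0,"wx":0,"wy":0,"wz":0,"claw":0.65},{"tx":0,"ty":0,"tz":-0.1,"wx":0,"wy":0,"wz":0,"claw":0.65},{"tx":0,"ty":0,"tz":-0.22,"wx":0,"wy":0,"wz":0,"claw":0.6},{"tx":0,"ty":0,"tz":-0.35,"wx":0,"wy":0,"wz":0,"claw":0.5},{"tx":0,"ty":0,"tz":-0.35,"wx":0,"wy":0,"wz":0,"claw":0.5}]'

```text
clock: 10.45
eef_pos: [530.9, 187.8, 299.5]
tool_rot: [3.13, -0.002, 1.798]
force: [-0.4, 0.3, -0.1]
width: 42.7
gripper_force: 0.0
```

```bash
python3 st.py; python3 - <<'E'
from bd import *
board("top")
d=board("scene"); save(d,"pics/g3.png",(290,150,460,330),3)
E
```

```text
10.45 tcp [530.9 187.8 299.5] rpy [ 3.130e+00 -2.000e-03  1.798e+00] q [-0.052, 0.462, -0.507, 1.675, 0.252, 1.058, -0.409] F [-0.4  0.3 -0.1] w 42.7 gf 0.0
board angle 0.8233614588518615 1003 yaw 13.061893426498516 c [594.44768183 168.67792458 140.98333028] n [0.71445842 0.16575885 0.67975964]
board angle 0.8256665979291011 3965 yaw 13.388509408526874 c [587.35035979 209.04556086 140.25426235] n [0.71502436 0.1701913  0.67806717]
```

View pics/g3.png

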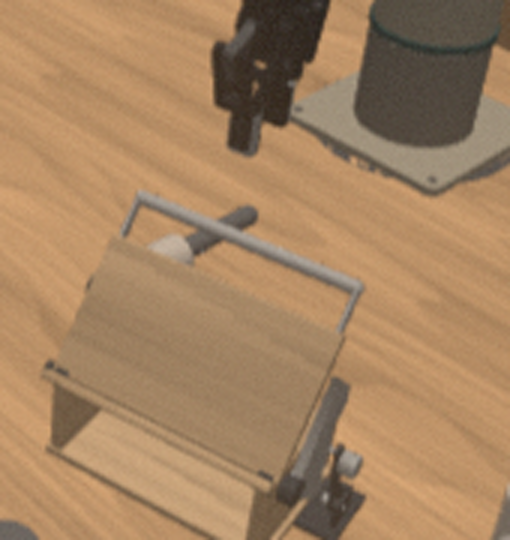

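Emit:
jog_arm --plan '[{"tx":0,"ty":0,"tz":0,"wx":-0.467,"wy":0,"wz":0,"claw":0.3},{"tx":0,"ty":0,"tz":0,"wx":-0.467,"wy":0,"wz":0,"claw":0.3},{"tx":0,"ty":0,"tz":0,"wx":-0.467,"wy":0,"wz":0,"claw":0.3},{"tx":0,"ty":0,"tz":0,"wx":-0.467,"wy":0,"wz":0,"claw":0.3},{"tx":0,"ty":0,"tz":0,"wx":-0.467,"wy":0,"wz":0,"claw":0.3},{"tx":0,"ty":0,"tz":0,"wx":-0.467,"wy":0,"wz":0,"claw":0.3},{"tx":0,"ty":0,"tz":0,"wx":-0.467,"wy":0,"wz":0,"claw":0.3}]'

```text
clock: 11.25
eef_pos: [540.7, 164.4, 295.1]
tool_rot: [2.507, 0.058, 1.751]
force: [0.3, -0.0, -0.4]
width: 59.7
gripper_force: 0.0
```

```bash
python3 st.py; cat > fk.py <<'E'
import numpy as np
from scipy.spatial.transform import Rotation as R
from scipy.optimize import least_squares
D=np.array([list(map(float,l.split())) for l in open("log.txt")])
E=lambda a,x:R.from_euler(a,x)
def fk(q,g):
    h,a,b,L=g[:4]; y=g[4:]
    M=E('z',-q[0]);p=M.apply([0,y[0],h])
    M=M*E('y',q[1]);p=p+M.apply([0,y[1],0]);M=M*E('z',-q[2]);p=p+M.apply([0,y[2],a])
    M=M*E('y',q[3]);M=M*E('z',-q[4]);p=p+M.apply([0,y[3],b])
    M=M*E('y',q[5]);M=M*E('z',-q[6]);p=p+M.apply([0,0,L])
    return p,M*R.from_euler('z',np.pi/2)
f=least_squares(lambda g:np.concatenate([fk(r[:7],g)[0]-r[7:10] for r in D]+[.01*g[4:]]),[300,420,420,250,0,0,0,0],loss='soft_l1')
g=f.x
if __name__=="__main__":
    print(g.round(1)); print([np.abs(fk(r[:7],g)[0]-r[7:10]).max().round(1) for r in D],[round((fk(r[:7],g)[1].inv()*E('xyz',r[10:13])).magnitude(),3) for r in D])
    lo=np.array([-3.06,-.37,-1.25,.18,-1.1,.23,-2.94]);hi=np.array([3.06,2.12,1.32,2.47,4.24,1.98,2.94])
    # place pose
    e=np.array([np.cos(.229),np.sin(.229),0]);hh=np.array([-e[1],e[0],0]);up=np.array([0,0,1.])
    for out,lift in((15,0),(60,0),(60,15)):
      for hc in(65,):
        th=.838; s=-np.cos(th)*e+np.sin(th)*up; n=np.sin(th)*e+np.cos(th)*up
        p=658*e+hc*hh+85*up+s*(170+lift)+n*out
        M=np.stack([hh,n,-s],1)
        T=R.from_matrix(M)
        def res(q):
            P,m=fk(q,g); return np.concatenate([(P-p)/10,(T.inv()*m).as_rotvec()*10,.02*(q-D[-1,:7])])
        r=least_squares(res,np.clip(D[-1,:7],lo+.02,hi-.02),bounds=(lo,hi))
        print(out,lift,p.round(0),r.x.round(2),np.abs(res(r.x)[:6]).max().round(2))
E
python3 fk.py
```

```text
11.25 tcp [540.7 164.4 295.1] rpy [2.507 0.058 1.751] q [-0.241, 0.244, -0.294, 2.249, 1.399, 0.31, -1.602] F [ 0.3 -0.  -0.4] w 59.7 gf 0.0
[ 3.362e+02  5.591e+02  3.821e+02  3.499e+02 -5.800e+00 -5.800e+00
 -1.620e+01 -4.000e-01]
[np.float64(0.0), np.float64(0.0), np.float64(0.0), np.float64(0.0), np.float64(0.0), np.float64(0.0), np.float64(0.0), np.float64(0.0), np.float64(0.0), np.float64(0.0), np.float64(0.0), np.float64(0.0), np.float64(0.0)] [0.0, 0.0, 0.0, 0.0, 0.0, 0.0, 0.0, 0.0, 0.0, 0.0, 0.0, 0.0, 0.0]
15 0 [526. 189. 221.] [ 0.04  0.5  -0.78  2.44  2.2   0.69 -2.42] 0.0
60 0 [559. 197. 251.] [ 0.03  0.43 -0.69  2.33  2.1   0.54 -2.27] 0.0
60 15 [549. 195. 263.] [ 0.02  0.39 -0.67  2.34  2.08  0.5  -2.26] 0.0
```

```bash
cat > ik.py <<'E'
from fk import *
lo=np.array([-3.06,-.37,-1.25,.18,-1.1,.23,-2.94]);hi=np.array([3.06,2.12,1.32,2.47,4.24,1.98,2.94])
e=np.array([np.cos(.229),np.sin(.229),0]);hh=np.array([-e[1],e[0],0]);up=np.array([0,0,1.])
def pose(th,up_s,out,hc=65,flip=False,H=658):
    s=-np.cos(th)*e+np.sin(th)*up; n=np.sin(th)*e+np.cos(th)*up
    M=np.stack([hh,n,-s],1)
    if flip: M=M@np.diag([-1,-1,1])
    return H*e+hc*hh+85*up+s*up_s+n*out,R.from_matrix(M)
def solve(p,T,q0,w=.01):
    def res(q):
        P,m=fk(q,g); return np.concatenate([(P-p)/5,(T.inv()*m).as_rotvec()*20,w*(q-q0)])
    r=least_squares(res,np.clip(q0,lo+.01,hi-.01),bounds=(lo,hi),max_nfev=60)
    return r.x,np.abs(res(r.x)[:6]).max()
def marg(q): return np.minimum(q-lo,hi-q).min()
if __name__=="__main__":
    rng=np.random.default_rng(1)
    for flip in(0,1):
        p,T=pose(.838,170,15,flip=flip); S=[]
        for _ in range(60):
            q0=rng.uniform(lo,hi); q0[0]=rng.uniform(-1.5,1.5)
            q,er=solve(p,T,q0)
            if er<.2: S.append((marg(q),q))
        S.sort(key=lambda t:-t[0])
        print("flip",flip,len(S)); [print(round(m,2),q.round(2)) for m,q in S[:10]]
E
python3 ik.py
```

```text
flip 0 51
0.03 [ 0.29  0.68 -1.21  2.44  2.    0.96 -2.17]
0.03 [ 0.23  0.61 -1.09  2.44  2.05  0.87 -2.24]
0.03 [ 0.18  0.57 -1.    2.44  2.09  0.81 -2.29]
0.03 [ 0.18  0.57 -1.    2.44  2.09  0.81 -2.29]
0.03 [ 0.18  0.57 -1.    2.44  2.09  0.81 -2.29]
0.03 [ 0.16  0.56 -0.96  2.44  2.11  0.79 -2.31]
0.03 [ 0.14  0.54 -0.92  2.44  2.13  0.76 -2.33]
0.03 [ 0.14  0.54 -0.92  2.44  2.13  0.76 -2.33]
0.03 [ 0.09  0.52 -0.85  2.44  2.16  0.73 -2.37]
0.03 [ 0.08  0.52 -0.84  2.44  2.17  0.72 -2.38]
flip 1 40
0.03 [ 0.25  0.63 -1.13  2.44  2.03  0.9   0.93]
0.03 [ 0.19  0.58 -1.01  2.44  2.09  0.82  0.86]
0.03 [ 0.18  0.57 -1.    2.44  2.09  0.81  0.85]
0.03 [ 0.17  0.57 -0.99  2.44  2.1   0.8   0.85]
0.03 [ 0.15  0.55 -0.95  2.44  2.12  0.78  0.82]
0.03 [ 0.13  0.54 -0.91  2.44  2.13  0.76  0.81]
0.03 [ 0.04  0.5  -0.77  2.44  2.2   0.69  0.72]
0.03 [ 0.04  0.5  -0.77  2.44  2.21  0.69  0.72]
0.03 [ 0.02  0.49 -0.73  2.44  2.22  0.67  0.7 ]
0.03 [ 0.    0.48 -0.71  2.44  2.24  0.66  0.68]
```

```bash
cat > rel.py <<'E'
from ik import *
from cell import ctrl
def rel(p,T):
    s=ctrl.read_state(); R0=R.from_euler('xyz',s["tool_rot"]); 
    d=R0.inv().apply(p-s["eef_pos"]); w=(R0.inv()*T).as_rotvec(); q=s["qpos"]
    x,er=solve(p,T,q)
    print("shift",(d/300).round(3),"mm",np.linalg.norm(d).round(0),"turn",(w/(np.pi/2)).round(3),np.degrees(np.linalg.norm(w)).round(0),"target",p.round(0),"IK",x.round(2),er.round(2),"marg",marg(x).round(2))
E
python3 - <<'E'
from rel import *
for th in(.838,.9,.95):
    for out in(15,60):
        p,T=pose(th,180,out); rel(p,T)
E
```

```text
shift [ 0.102 -0.172  0.141] mm 73.0 turn [-0.063  0.048 -0.001] 7.0 target [520. 188. 229.] IK [-0.04  0.44 -0.64  2.45  2.26  0.62 -2.49] 0.0 marg 0.02
shift [ 0.102 -0.022  0.126] mm 49.0 turn [-0.063  0.048 -0.001] 7.0 target [552. 195. 259.] IK [-0.12  0.37 -0.49  2.34  2.18  0.44 -2.38] 0.0 marg 0.13
shift [ 0.103 -0.134  0.141] mm 66.0 turn [-0.024  0.048 -0.002] 5.0 target [529. 190. 235.] IK [-0.1   0.39 -0.53  2.37  2.12  0.45 -2.33] 0.0 marg 0.1
shift [0.103 0.015 0.136] mm 51.0 turn [-0.024  0.048 -0.002] 5.0 target [563. 198. 263.] IK [-0.14  0.36 -0.43  2.26  1.9   0.33 -2.08] 0.0 marg 0.1
shift [ 0.103 -0.104  0.143] mm 62.0 turn [ 0.008  0.048 -0.003] 4.0 target [536. 192. 240.] IK [-0.1   0.37 -0.5   2.3   1.88  0.36 -2.08] 0.0 marg 0.13
shift [0.104 0.046 0.145] mm 55.0 turn [ 0.008  0.048 -0.003] 4.0 target [572. 200. 266.] IK [-0.22  0.35 -0.31  2.19  1.55  0.25 -1.72] 0.0 marg 0.02
```

Emit:
jog_arm --plan '[{"tx":0.103,"ty":0.015,"tz":0.1,"wx":-0.024,"wy":0.048,"wz":0,"claw":0.1},{"tx":0.103,"ty":0.015,"tz":0.1,"wx":-0.024,"wy":0.048,"wz":0,"claw":0.1},{"tx":0.103,"ty":0.015,"tz":0.1,"wx":-0.024,"wy":0.048,"wz":0,"claw":0.1},{"tx":0.103,"ty":0.015,"tz":0.1,"wx":-0.024,"wy":0.048,"wz":0,"claw":0.1},{"tx":0.103,"ty":0.015,"tz":0.1,"wx":-0.024,"wy":0.048,"wz":0,"claw":0.1},{"tx":0.103,"ty":0.015,"tz":0.1,"wx":-0.024,"wy":0.048,"wz":0,"claw":0.1}]'

```text
clock: 11.85
eef_pos: [557.6, 197.0, 273.7]
tool_rot: [2.469, -0.002, 1.795]
force: [-0.5, 0.7, -0.3]
width: 77.0
gripper_force: 0.0
```

```bash
python3 st.py; python3 - <<'E'
from rel import *
p,T=pose(.9,180,60); rel(p,T)
E
```

```text
11.85 tcp [557.6 197.  273.7] rpy [ 2.469e+00 -2.000e-03  1.795e+00] q [-0.196, 0.322, -0.362, 2.26, 1.855, 0.295, -2.048] F [-0.5  0.7 -0.3] w 77.0 gf 0.0
shift [-0.001 -0.008  0.038] mm 12.0 turn [ 0.001  0.001 -0.003] 0.0 target [563. 198. 263.] IK [-0.17  0.35 -0.39  2.26  1.92  0.32 -2.1 ] 0.0 marg 0.09
```

```bash
python3 - <<'E'
from rel import *
rel(np.array([540,20,340.]),R.from_euler('xyz',[np.pi,0,1.55]))
E
```

```text
shift [-0.562 -0.009 -0.291] mm 190.0 turn [ 0.426 -0.053  0.15 ] 41.0 target [540.  20. 340.] IK [ 0.21  0.38 -0.42  1.66  0.17  1.13 -0.28] 0.0 marg 0.75
```

Emit:
jog_arm --plan '[{"tx":-0.1,"ty":-0.009,"tz":-0.2,"wx":0.1,"wy":-0.01,"wz":0.03,"claw":0.3},{"tx":-0.562,"ty":-0.009,"tz":-0.291,"wx":0.426,"wy":-0.053,"wz":0.15,"claw":0.3},{"tx":-0.562,"ty":-0.009,"tz":-0.291,"wx":0.426,"wy":-0.053,"wz":0.15,"claw":0.45},{"tx":-0.562,"ty":-0.009,"tz":-0.291,"wx":0.426,"wy":-0.053,"wz":0.15,"claw":0.45},{"tx":-0.562,"ty":-0.009,"tz":-0.291,"wx":0.426,"wy":-0.053,"wz":0.15,"claw":0.45},{"tx":-0.562,"ty":-0.009,"tz":-0.291,"wx":0.426,"wy":-0.053,"wz":0.15,"claw":0.45},{"tx":-0.562,"ty":-0.009,"tz":-0.291,"wx":0.426,"wy":-0.053,"wz":0.15,"claw":0.45},{"tx":-0.562,"ty":-0.009,"tz":-0.291,"wx":0.426,"wy":-0.053,"wz":0.15,"claw":0.45},{"tx":-0.562,"ty":-0.009,"tz":-0.291,"wx":0.426,"wy":-0.053,"wz":0.15,"claw":0.45},{"tx":-0.562,"ty":-0.009,"tz":-0.291,"wx":0.426,"wy":-0.053,"wz":0.15,"claw":0.45}]'

```text
clock: 12.85
eef_pos: [542.6, 18.7, 340.5]
tool_rot: [-3.14, -0.004, 1.546]
force: [-0.0, 0.1, -1.0]
width: 47.2
gripper_force: 0.0
```

```bash
python3 st.py; python3 - <<'E'
from rel import *
rel(np.array([536.,-185,275.]),R.from_euler('xyz',[np.pi,0,1.304]))
E
```

```text
12.85 tcp [542.6  18.7 340.5] rpy [-3.14  -0.004  1.546] q [0.342, 0.418, -0.626, 1.649, 0.258, 1.16, -0.372] F [-0.   0.1 -1. ] w 47.2 gf 0.0
shift [-0.68  -0.005  0.216] mm 214.0 turn [-0.001 -0.002  0.154] 14.0 target [ 536. -185.  275.] IK [ 0.63  0.5  -0.53  1.69  0.29  1.03 -0.26] 0.0 marg 0.72
```

Emit:
jog_arm --plan '[{"tx":-0.68,"ty":-0.005,"tz":0.1,"wx":0,"wy":0,"wz":0.154,"claw":0.45},{"tx":-0.68,"ty":-0.005,"tz":0.15,"wx":0,"wy":0,"wz":0.154,"claw":0.45},{"tx":-0.68,"ty":-0.005,"tz":0.216,"wx":0,"wy":0,"wz":0.154,"claw":0.45},{"tx":-0.68,"ty":-0.005,"tz":0.216,"wx":0,"wy":0,"wz":0.154,"claw":0.45},{"tx":-0.68,"ty":-0.005,"tz":0.216,"wx":0,"wy":0,"wz":0.154,"claw":0.45},{"tx":-0.68,"ty":-0.005,"tz":0.216,"wx":0,"wy":0,"wz":0.154,"claw":0.45},{"tx":-0.68,"ty":-0.005,"tz":0.216,"wx":0,"wy":0,"wz":0.154,"claw":0.45}]'

```text
clock: 13.55
eef_pos: [535.2, -181.5, 275.4]
tool_rot: [-3.142, -0.003, 1.311]
force: [1.2, -0.5, 0.5]
width: 46.8
gripper_force: 0.0
```

```bash
python3 st.py; python3 - <<'E'
from rel import *
from h import cam,save,world
rel(np.array([536.2,-184.7,186.]),R.from_euler('xyz',[np.pi,0,1.304]))
d=cam("scene"); save(d,"pics/r1.png",(210,110,320,270),3.7)
W=world(d); m=(W[...,0]>490)&(W[...,0]<580)&(W[...,1]>-290)&(W[...,1]<-100)&(W[...,2]>90)&(W[...,2]<212)
P=W[m]; n=np.array([.9645,-.264,0]); y=np.array([.264,.9645,0])
for a,b in((90,120),(120,150),(150,180),(180,212)):
    q=P[(P[:,2]>a)&(P[:,2]<b)]; print(a,np.median(q@n).round(1),np.percentile(q@y,[2,98]).round(1),len(q))
E
```

```text
13.55 tcp [ 535.2 -181.5  275.4] rpy [-3.142e+00 -3.000e-03  1.311e+00] q [0.616, 0.497, -0.512, 1.693, 0.274, 1.024, -0.248] F [ 1.2 -0.5  0.5] w 46.8 gf 0.0
shift [-0.01   0.006  0.298] mm 89.0 turn [-0.    -0.002  0.004] 0.0 target [ 536. -185.  186.] IK [ 0.58  0.6  -0.46  1.79  0.35  0.83 -0.31] 0.0 marg 0.6
90 571.7 [-103.4   32.4] 173
120 571.9 [-99.9  31.7] 186
150 571.7 [-97.1  31.6] 180
180 571.6 [-104.5   32.7] 227
```

View pics/r1.png

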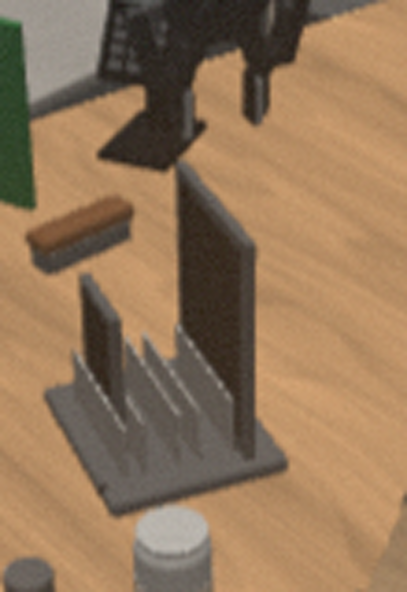

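Emit:
jog_arm --plan '[{"tx":-0.008,"ty":0.006,"tz":0.12,"wx":0,"wy":0,"wz":0.004,"claw":0.45},{"tx":-0.008,"ty":0.006,"tz":0.22,"wx":0,"wy":0,"wz":0.004,"claw":0.45},{"tx":-0.008,"ty":0.006,"tz":0.298,"wx":0,"wy":0,"wz":0.004,"claw":0.45},{"tx":-0.008,"ty":0.006,"tz":0.298,"wx":0,"wy":0,"wz":0.004,"claw":0.45},{"tx":-0.008,"ty":0.006,"tz":0.298,"wx":0,"wy":0,"wz":0.004,"claw":0.7},{"tx":-0.008,"ty":0.006,"tz":0.298,"wx":0,"wy":0,"wz":0.004,"claw":1},{"tx":-0.008,"ty":0.006,"tz":0.298,"wx":0,"wy":0,"wz":0.004,"claw":1},{"tx":-0.008,"ty":0.006,"tz":0.298,"wx":0,"wy":0,"wz":0.004,"claw":1},{"tx":-0.008,"ty":0.006,"tz":0.298,"wx":0,"wy":0,"wz":0.004,"claw":1}]'

```text
clock: 14.5
eef_pos: [537.3, -185.9, 187.2]
tool_rot: [3.139, -0.001, 1.303]
force: [-0.4, 2.0, 7.4]
width: 9.1
gripper_force: 59.8
```

```bash
python3 st.py
```

```text
14.5 tcp [ 537.3 -185.9  187.2] rpy [ 3.139e+00 -1.000e-03  1.303e+00] q [0.585, 0.599, -0.465, 1.791, 0.348, 0.831, -0.315] F [-0.4  2.   7.4] w 9.1 gf 59.8
```

Emit:
jog_arm --plan '[{"tx":0,"ty":0,"tz":-0.06,"wx":0,"wy":0,"wz":0,"claw":1},{"tx":0,"ty":0,"tz":-0.14,"wx":0,"wy":0,"wz":0,"claw":1},{"tx":0,"ty":0,"tz":-0.24,"wx":0,"wy":0,"wz":0,"claw":1},{"tx":0,"ty":0,"tz":-0.36,"wx":0,"wy":0,"wz":0,"claw":1},{"tx":0,"ty":0,"tz":-0.5,"wx":0,"wy":0,"wz":0,"claw":1},{"tx":0,"ty":0,"tz":-0.64,"wx":0,"wy":0,"wz":0,"claw":1},{"tx":0,"ty":0,"tz":-0.74,"wx":0,"wy":0,"wz":0,"claw":1},{"tx":0,"ty":0,"tz":-0.78,"wx":0,"wy":0,"wz":0,"claw":1},{"tx":0,"ty":0,"tz":-0.78,"wx":0,"wy":0,"wz":0,"claw":1}]'

```text
clock: 15.4
eef_pos: [536.2, -186.5, 420.2]
tool_rot: [3.14, -0.0, 1.303]
force: [-0.8, 0.5, -4.0]
width: 9.1
gripper_force: 59.0
```

```bash
python3 st.py; python3 - <<'E'
from rel import *
from h import cam,world
d=cam("scene");W=world(d)
s=ctrl.read_state();R0=R.from_euler('xyz',s["tool_rot"]);
m=(np.abs(W[...,0]-540)<60)&(np.abs(W[...,1]+185)<110)&(W[...,2]>205)&(W[...,2]<385)
P=R0.inv().apply(W[m]-s["eef_pos"])  # tool frame
n=np.linalg.svd(P-P.mean(0),full_matrices=False)[2][2];n*=np.sign(n[1])
print("tablet in tool: c",P.mean(0).round(1),"n",n.round(3),"z pct",np.percentile(P[:,2],[1,99]).round(1),"x",np.percentile(P[:,0],[1,99]).round(1),len(P))
for a in range(0,180,40):
    q=P[(P[:,2]>a)&(P[:,2]<a+40)]; print(a,np.percentile(q[:,0],[2,98]).round(1) if len(q) else 0)
rel(np.array([575.,201,420.]),R.from_euler('xyz',[np.pi,0,1.8]))
E
```

```text
15.4 tcp [ 536.2 -186.5  420.2] rpy [ 3.14  -0.     1.303] q [0.638, 0.394, -0.54, 1.442, 0.203, 1.36, -0.178] F [-0.8  0.5 -4. ] w 9.1 gf 59.0
tablet in tool: c [12.9  6.  99.1] n [0.02  1.    0.001] z pct [ 34.5 167.5] x [-66.   70.9] 1053
0 [-57.9  67.6]
40 [-61.4  69.8]
80 [-65.3  70.1]
120 [-65.7  70.6]
160 [-61.5  69.8]
shift [ 1.28  -0.215 -0.004] mm 389.0 turn [-0.001 -0.001 -0.316] 28.0 target [575. 201. 420.] IK [ 0.    0.49 -0.66  1.32  0.29  1.43 -0.41] 0.0 marg 0.55
```

Emit:
jog_arm --plan '[{"tx":0.08,"ty":-0.02,"tz":0,"wx":0,"wy":0,"wz":-0.03,"claw":1},{"tx":0.2,"ty":-0.04,"tz":0,"wx":0,"wy":0,"wz":-0.06,"claw":1},{"tx":0.35,"ty":-0.06,"tz":0,"wx":0,"wy":0,"wz":-0.1,"claw":1},{"tx":0.5,"ty":-0.085,"tz":0,"wx":0,"wy":0,"wz":-0.13,"claw":1},{"tx":0.65,"ty":-0.11,"tz":0,"wx":0,"wy":0,"wz":-0.16,"claw":1},{"tx":0.8,"ty":-0.135,"tz":0,"wx":0,"wy":0,"wz":-0.2,"claw":1},{"tx":0.92,"ty":-0.155,"tz":0,"wx":0,"wy":0,"wz":-0.23,"claw":1},{"tx":1.0,"ty":-0.168,"tz":0,"wx":0,"wy":0,"wz":-0.25,"claw":1},{"tx":1.0,"ty":-0.168,"tz":0,"wx":0,"wy":0,"wz":-0.25,"claw":1}]'

```text
clock: 16.35
eef_pos: [564.6, 122.3, 417.2]
tool_rot: [-3.137, -0.005, 1.706]
force: [0.1, -0.1, -4.0]
width: 8.9
gripper_force: 59.0
```

```bash
python3 st.py; python3 - <<'E'
from rel import *
rel(np.array([575.,201,420.]),R.from_euler('xyz',[np.pi,0,1.8]))
E
```

```text
16.35 tcp [564.6 122.3 417.2] rpy [-3.137 -0.005  1.706] q [0.175, 0.443, -0.695, 1.413, 0.276, 1.389, -0.388] F [ 0.1 -0.1 -4. ] w 8.9 gf 59.0
shift [ 0.255  0.07  -0.008] mm 79.0 turn [-0.003 -0.003 -0.06 ] 5.0 target [575. 201. 420.] IK [ 0.03  0.5  -0.71  1.32  0.32  1.43 -0.43] 0.0 marg 0.54
```

Emit:
jog_arm --plan '[{"tx":0.12,"ty":0.035,"tz":0,"wx":0,"wy":0,"wz":-0.03,"claw":1},{"tx":0.22,"ty":0.06,"tz":0,"wx":0,"wy":0,"wz":-0.06,"claw":1},{"tx":0.255,"ty":0.07,"tz":0,"wx":0,"wy":0,"wz":-0.06,"claw":1},{"tx":0.255,"ty":0.07,"tz":0,"wx":0,"wy":0,"wz":-0.06,"claw":1}]'

```text
clock: 16.75
eef_pos: [576.8, 196.5, 417.6]
tool_rot: [-3.138, -0.002, 1.793]
force: [0.0, -0.7, -3.3]
width: 8.9
gripper_force: 59.1
```

```bash
python3 st.py; python3 - <<'E'
from rel import *
for a in((.9,200,140),(.9,200,100),(.9,180,60),(.9,176,22),(.87,174,18)):
    p,T=pose(*a); print(a); rel(p,T)
E
```

```text
16.75 tcp [576.8 196.5 417.6] rpy [-3.138e+00 -2.000e-03  1.793e+00] q [0.037, 0.504, -0.71, 1.322, 0.32, 1.434, -0.432] F [ 0.  -0.7 -3.3] w 8.9 gf 59.1
(0.9, 200, 140)
shift [0.016 0.124 0.296] mm 96.0 turn [-0.429  0.    -0.004] 39.0 target [612. 209. 329.] IK [ 0.01  0.33 -0.59  2.05  1.22  0.37 -1.34] 0.0 marg 0.14
(0.9, 200, 100)
shift [0.015 0.02  0.379] mm 114.0 turn [-0.429  0.    -0.004] 39.0 target [581. 202. 304.] IK [ 0.15  0.37 -0.8   2.16  1.5   0.45 -1.63] 0.0 marg 0.22
(0.9, 180, 60)
shift [ 0.014 -0.042  0.515] mm 155.0 turn [-0.429  0.    -0.004] 39.0 target [563. 198. 263.] IK [ 0.27  0.5  -1.03  2.25  1.74  0.63 -1.87] 0.0 marg 0.22
(0.9, 176, 22)
shift [ 0.013 -0.133  0.604] mm 186.0 turn [-0.429  0.    -0.004] 39.0 target [536. 192. 237.] IK [ 0.17  0.48 -0.91  2.34  1.93  0.62 -2.11] 0.0 marg 0.13
(0.87, 174, 18)
shift [ 0.013 -0.154  0.627] mm 194.0 turn [-0.449  0.    -0.004] 40.0 target [530. 190. 230.] IK [ 0.08  0.47 -0.8   2.39  2.09  0.62 -2.29] 0.0 marg 0.08
```

Emit:
jog_arm --plan '[{"tx":0.002,"ty":0.02,"tz":0.0,"wx":-0.06,"wy":0,"wz":0,"claw":1},{"tx":0.004,"ty":0.04,"tz":0.0,"wx":-0.12,"wy":0,"wz":0,"claw":1},{"tx":0.006,"ty":0.06,"tz":0.03,"wx":-0.18,"wy":0,"wz":0,"claw":1},{"tx":0.008,"ty":0.08,"tz":0.08,"wx":-0.24,"wy":0,"wz":0,"claw":1},{"tx":0.01,"ty":0.1,"tz":0.13,"wx":-0.3,"wy":0,"wz":0,"claw":1},{"tx":0.012,"ty":0.11,"tz":0.18,"wx":-0.36,"wy":0,"wz":0,"claw":1},{"tx":0.014,"ty":0.124,"tz":0.24,"wx":-0.4,"wy":0,"wz":-0.004,"claw":1},{"tx":0.016,"ty":0.124,"tz":0.296,"wx":-0.429,"wy":0,"wz":-0.004,"claw":1},{"tx":0.016,"ty":0.124,"tz":0.296,"wx":-0.429,"wy":0,"wz":-0.004,"claw":1},{"tx":0.016,"ty":0.124,"tz":0.296,"wx":-0.429,"wy":0,"wz":-0.004,"claw":1},{"tx":0.016,"ty":0.124,"tz":0.296,"wx":-0.429,"wy":0,"wz":-0.004,"claw":1}]'

```text
clock: 17.85
eef_pos: [613.2, 206.3, 330.5]
tool_rot: [2.469, 0.002, 1.794]
force: [0.7, 0.4, -3.3]
width: 9.1
gripper_force: 59.3
```

```bash
python3 st.py; cat > tb.py <<'E'
from rel import *
from h import cam,world,save
def look(name="scene"):
    d=cam(name);W=world(d); s=ctrl.read_state();R0=R.from_euler('xyz',s["tool_rot"])
    P=R0.inv().apply(W.reshape(-1,3)-s["eef_pos"]); P=P[np.isfinite(P).all(1)]
    P=P[(abs(P[:,0])<95)&(abs(P[:,1]-5)<14)&(P[:,2]>25)&(P[:,2]<200)]
    n=np.linalg.svd(P-P.mean(0),full_matrices=False)[2][2];n*=np.sign(n[1])
    print("tablet in tool: c",P.mean(0).round(1),"n",n.round(3),"z",np.percentile(P[:,2],[1,99]).round(1),"x",np.percentile(P[:,0],[1,99]).round(1),len(P)); return d
E
python3 - <<'E'
from tb import *
d=look(); save(d,"pics/p1.png",(270,90,460,310),2.7)
for a in((.9,180,60),(.9,180,30)):
    p,T=pose(*a); print(a); rel(p,T)
E
```

```text
17.85 tcp [613.2 206.3 330.5] rpy [2.469e+00 2.000e-03 1.794e+00] q [-0.195, 0.298, -0.316, 2.058, 1.077, 0.277, -1.219] F [ 0.7  0.4 -3.3] w 9.1 gf 59.3
tablet in tool: c [ 1.6  3.9 98.6] n [0.004 1.    0.009] z [ 26.5 171.3] x [-70.3  66.9] 4725
(0.9, 180, 60)
shift [ 0.01  -0.275  0.07 ] mm 85.0 turn [ 0.002  0.003 -0.003] 0.0 target [563. 198. 263.] IK [-0.06  0.37 -0.54  2.26  1.86  0.37 -2.03] 0.0 marg 0.14
(0.9, 180, 30)
shift [ 0.009 -0.375  0.069] mm 114.0 turn [ 0.002  0.003 -0.003] 0.0 target [540. 193. 245.] IK [-0.07  0.38 -0.55  2.33  2.03  0.42 -2.23] 0.0 marg 0.14
```

View pics/p1.png

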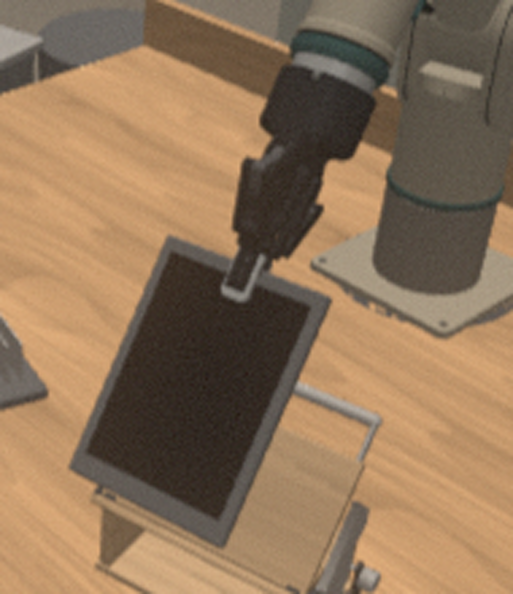

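```bash
python3 - <<'E'
from rel import *
p,T=pose(.9,188,28); rel(p,T)
E
```

```text
shift [ 0.009 -0.381  0.043] mm 115.0 turn [ 0.002  0.003 -0.003] 0.0 target [534. 191. 250.] IK [-0.08  0.36 -0.54  2.34  2.02  0.41 -2.22] 0.0 marg 0.13
```

Emit:
jog_arm --plan '[{"tx":0.002,"ty":-0.06,"tz":0.005,"wx":0.002,"wy":0.003,"wz":-0.003,"claw":1},{"tx":0.004,"ty":-0.12,"tz":0.01,"wx":0.002,"wy":0.003,"wz":-0.003,"claw":1},{"tx":0.006,"ty":-0.19,"tz":0.02,"wx":0.002,"wy":0.003,"wz":-0.003,"claw":1},{"tx":0.009,"ty":-0.25,"tz":0.03,"wx":0.002,"wy":0.003,"wz":-0.003,"claw":1},{"tx":0.009,"ty":-0.3,"tz":0.04,"wx":0.002,"wy":0.003,"wz":-0.003,"claw":1},{"tx":0.009,"ty":-0.35,"tz":0.043,"wx":0.002,"wy":0.003,"wz":-0.003,"claw":1},{"tx":0.009,"ty":-0.381,"tz":0.043,"wx":0.002,"wy":0.003,"wz":-0.003,"claw":1},{"tx":0.009,"ty":-0.381,"tz":0.043,"wx":0.002,"wy":0.003,"wz":-0.003,"claw":1},{"tx":0.009,"ty":-0.381,"tz":0.043,"wx":0.002,"wy":0.003,"wz":-0.003,"claw":1}]'

```text
clock: 18.8
eef_pos: [534.4, 191.8, 250.1]
tool_rot: [2.47, -0.0, 1.801]
force: [0.5, 0.2, -3.1]
width: 9.1
gripper_force: 59.3
```

```bash
python3 st.py; cat > gap.py <<'E'
from tb import *
def gap(th=.838):
    # side-on offsets: scene-camera points in a strip, in board frame (s up slope from hinge, n out of hinge axis, h)
    d=look(); W=world(d).reshape(-1,3); W=W[np.isfinite(W).all(1)]
    S=-np.cos(th)*e+np.sin(th)*up; N=np.sin(th)*e+np.cos(th)*up
    X=W-(658*e+65*hh+85*up); s,n,h=X@S,X@N,X@hh
    b=(abs(s-60)<50)&(abs(n-10)<8)&(abs(h)>78)&(abs(h)<97); print("board n",np.median(n[b]).round(1),b.sum())
    for a in(5,30,60,90,120,150):
        m=(abs(s-a-15)<15)&(n>12)&(n<60)&(abs(h)<60); print("tablet s",a,"n",np.median(n[m]).round(1),m.sum())
    t=(s>-30)&(s<30)&(abs(h)<60)&(n>8)&(n<60)
    q=np.c_[s[t],n[t]]; 
    for lo_ in range(-24,24,4):
        k=q[(q[:,0]>=lo_)&(q[:,0]<lo_+4)]; print(lo_,len(k),np.percentile(k[:,1],[5,50,95]).round(1) if len(k) else "",end=" | ")
    return d
if __name__=="__main__":
    d=gap(); save(d,"pics/p2.png",(280,150,460,330),3)
E
python3 gap.py
```

```text
18.8 tcp [534.4 191.8 250.1] rpy [ 2.47  -0.     1.801] q [-0.132, 0.354, -0.468, 2.34, 2.058, 0.383, -2.265] F [ 0.5  0.2 -3.1] w 9.1 gf 59.3
tablet in tool: c [  1.3   3.6 104.9] n [0.004 1.    0.029] z [ 26.6 193. ] x [-71.4  71.7] 4281
board n 8.8 625
tablet s 5 n 34.6 520
tablet s 30 n 36.6 686
tablet s 60 n 38.6 692
tablet s 90 n 40.5 696
tablet s 120 n 42.6 698
tablet s 150 n 44.6 700
-24 0  | -20 0  | -16 0  | -12 4 [20.6 21.7 22.7] | -8 86 [21.9 24.9 27.6] | -4 118 [10.3 23.5 27.5] | 0 56 [ 8.3  9.4 14.9] | 4 61 [ 8.2 10.2 12.5] | 8 44 [ 8.5  9.8 12. ] | 12 70 [30.5 33.3 36.5] | 16 91 [32.2 34.5 36.5] | 20 92 [32.1 34.5 37.7] |
```

View pics/p2.png

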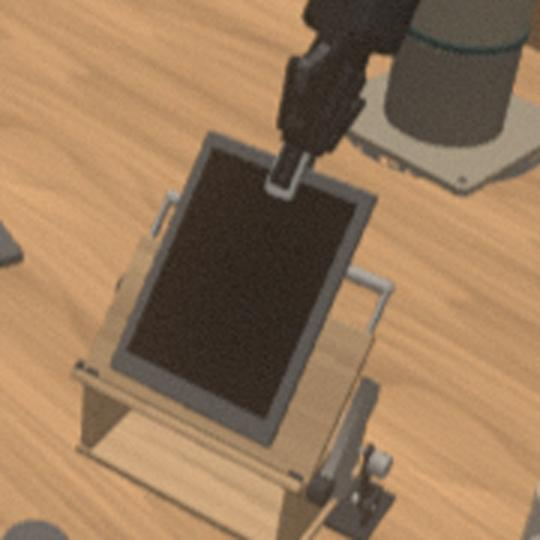

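```bash
python3 - <<'E'
from rel import *
for a in((.88,182,20),(.86,178,17),(.86,174,17)):
    p,T=pose(*a); print(a); rel(p,T)
E
```

```text
(0.88, 182, 20)
shift [-0.002 -0.043  0.018] mm 14.0 turn [-0.012 -0.001  0.   ] 1.0 target [528. 190. 238.] IK [-0.09  0.39 -0.54  2.39  2.17  0.47 -2.38] 0.0 marg 0.08
(0.86, 178, 17)
shift [-0.002 -0.065  0.031] mm 22.0 turn [-0.025 -0.001  0.   ] 2.0 target [526. 189. 231.] IK [-0.08  0.42 -0.58  2.42  2.23  0.54 -2.45] 0.0 marg 0.05
(0.86, 174, 17)
shift [-0.002 -0.064  0.044] mm 23.0 turn [-0.025 -0.001  0.   ] 2.0 target [528. 190. 228.] IK [-0.08  0.43 -0.58  2.41  2.24  0.55 -2.46] 0.0 marg 0.06
```

Emit:
jog_arm --plan '[{"tx":-0.001,"ty":-0.02,"tz":0.008,"wx":-0.006,"wy":0,"wz":0,"claw":1},{"tx":-0.002,"ty":-0.043,"tz":0.018,"wx":-0.012,"wy":0,"wz":0,"claw":1},{"tx":-0.002,"ty":-0.055,"tz":0.025,"wx":-0.019,"wy":0,"wz":0,"claw":1},{"tx":-0.002,"ty":-0.064,"tz":0.031,"wx":-0.025,"wy":0,"wz":0,"claw":1},{"tx":-0.002,"ty":-0.064,"tz":0.036,"wx":-0.025,"wy":0,"wz":0,"claw":1},{"tx":-0.002,"ty":-0.064,"tz":0.042,"wx":-0.025,"wy":0,"wz":0,"claw":1},{"tx":-0.002,"ty":-0.064,"tz":0.042,"wx":-0.025,"wy":0,"wz":0,"claw":1},{"tx":-0.002,"ty":-0.064,"tz":0.042,"wx":-0.025,"wy":0,"wz":0,"claw":1}]'

```text
clock: 19.65
eef_pos: [527.0, 189.9, 228.0]
tool_rot: [2.431, 0.0, 1.802]
force: [-1.2, 0.0, -3.0]
width: 8.9
gripper_force: 59.3
```

```bash
python3 st.py; python3 gap.py; python3 - <<'E'
from rel import *
p,T=pose(.86,174,17); rel(p,T)
E
```

```text
19.65 tcp [527.  189.9 228. ] rpy [2.431 0.    1.802] q [-0.077, 0.428, -0.579, 2.416, 2.242, 0.549, -2.461] F [-1.2  0.  -3. ] w 8.9 gf 59.3
tablet in tool: c [  5.2   3.4 108.1] n [0.017 1.    0.011] z [ 26.8 180.7] x [-90.9  92.4] 4872
board n 8.6 718
tablet s 5 n 21.0 676
tablet s 30 n 21.8 678
tablet s 60 n 22.7 683
tablet s 90 n 23.5 679
tablet s 120 n 24.2 677
tablet s 150 n 25.3 686
-24 0  | -20 0  | -16 0  | -12 3 [21.2 22.1 22.7] | -8 86 [22.8 25.  28.5] | -4 117 [11.2 24.2 27.8] | 0 72 [13.5 19.5 22.6] | 4 87 [17.4 20.2 23. ] | 8 92 [17.2 20.3 22.9] | 12 89 [17.2 20.8 24.1] | 16 88 [17.9 20.9 23.7] | 20 93 [18.3 21.3 23.9] | shift [-0.001  0.003  0.002] mm 1.0 turn [-0.    -0.001  0.001] 0.0 target [528. 190. 228.] IK [-0.08  0.43 -0.58  2.41  2.24  0.55 -2.46] 0.0 marg 0.06
```

Emit:
jog_arm --plan '[{"tx":0,"ty":-0.004,"tz":0.003,"wx":0,"wy":0,"wz":0,"claw":1},{"tx":0,"ty":-0.007,"tz":0.006,"wx":0,"wy":0,"wz":0,"claw":1},{"tx":0,"ty":-0.007,"tz":0.006,"wx":0,"wy":0,"wz":0,"claw":1},{"tx":0,"ty":-0.007,"tz":0.006,"wx":0,"wy":0,"wz":0,"claw":0.86},{"tx":0,"ty":-0.007,"tz":0.006,"wx":0,"wy":0,"wz":0,"claw":0.83},{"tx":0,"ty":-0.007,"tz":0.006,"wx":0,"wy":0,"wz":0,"claw":0.8},{"tx":0,"ty":-0.007,"tz":0.006,"wx":0,"wy":0,"wz":0,"claw":0.75},{"tx":0,"ty":-0.007,"tz":0.006,"wx":0,"wy":0,"wz":0,"claw":0.65},{"tx":0,"ty":-0.007,"tz":0.006,"wx":0,"wy":0,"wz":0,"claw":0.6},{"tx":0,"ty":-0.007,"tz":0.006,"wx":0,"wy":0,"wz":0,"claw":0.55},{"tx":0,"ty":-0.007,"tz":0.006,"wx":0,"wy":0,"wz":0,"claw":0.55}]'

```text
clock: 20.8
eef_pos: [526.2, 189.7, 224.9]
tool_rot: [2.432, 0.0, 1.802]
force: [-0.4, -0.5, -0.4]
width: 38.4
gripper_force: 0.0
```

```bash
python3 st.py; python3 gap.py
```

```text
20.8 tcp [526.2 189.7 224.9] rpy [2.432 0.    1.802] q [-0.075, 0.436, -0.584, 2.421, 2.251, 0.561, -2.47] F [-0.4 -0.5 -0.4] w 38.4 gf 0.0
tablet in tool: c [  5.7   2.4 106.6] n [ 0.013  0.999 -0.03 ] z [ 27.  178.6] x [-92.3  93. ] 5194
board n 8.7 718
tablet s 5 n 19.3 678
tablet s 30 n 19.3 677
tablet s 60 n 19.0 670
tablet s 90 n 18.8 677
tablet s 120 n 18.6 676
tablet s 150 n 18.4 682
-24 0  | -20 0  | -16 0  | -12 1 [21.4 21.4 21.4] | -8 87 [22.2 25.2 28.6] | -4 97 [19.7 24.8 27.5] | 0 95 [15.7 18.4 21.9] | 4 92 [16.7 18.9 21.6] | 8 92 [16.  18.9 21.3] | 12 91 [15.6 19.1 22.3] | 16 89 [16.3 19.4 22.1] | 20 93 [16.2 19.4 23.4] |
```

```bash
python3 - <<'E'
from rel import *
s=ctrl.read_state(); T=R.from_euler('xyz',s["tool_rot"])
for v in([0,0,30.],[0,0,60.],[15,3,60],[0,0,150]): rel(s["eef_pos"]+v,T)
E
```

```text
shift [-0.     0.065 -0.076] mm 30.0 turn [0. 0. 0.] 0.0 target [526. 190. 255.] IK [-0.08  0.35 -0.55  2.39  2.14  0.46 -2.36] 0.0 marg 0.08
shift [-0.     0.13  -0.152] mm 60.0 turn [0. 0. 0.] 0.0 target [526. 190. 285.] IK [-0.07  0.28 -0.54  2.35  1.96  0.37 -2.17] 0.0 marg 0.12
shift [-0.002  0.169 -0.118] mm 62.0 turn [0. 0. 0.] 0.0 target [541. 193. 285.] IK [-0.05  0.3  -0.56  2.31  1.93  0.38 -2.12] 0.0 marg 0.15
shift [-0.     0.326 -0.379] mm 150.0 turn [0. 0. 0.] 0.0 target [526. 190. 375.] IK [ 0.34  0.15 -0.95  2.2   1.13  0.37 -1.31] 0.0 marg 0.14
```

Emit:
jog_arm --plan '[{"tx":0,"ty":0,"tz":0,"wx":0,"wy":0,"wz":0,"claw":0.1},{"tx":0,"ty":0,"tz":0,"wx":0,"wy":0,"wz":0,"claw":0.1},{"tx":0,"ty":0,"tz":0,"wx":0,"wy":0,"wz":0,"claw":0.1},{"tx":0,"ty":0.02,"tz":-0.03,"wx":0,"wy":0,"wz":0,"claw":0.1},{"tx":0,"ty":0.05,"tz":-0.07,"wx":0,"wy":0,"wz":0,"claw":0.1},{"tx":0,"ty":0.08,"tz":-0.11,"wx":0,"wy":0,"wz":0,"claw":0.1},{"tx":0,"ty":0.11,"tz":-0.152,"wx":0,"wy":0,"wz":0,"claw":0.1},{"tx":0,"ty":0.15,"tz":-0.2,"wx":0,"wy":0,"wz":0,"claw":0.1},{"tx":0,"ty":0.2,"tz":-0.26,"wx":0,"wy":0,"wz":0,"claw":0.1},{"tx":0,"ty":0.2,"tz":-0.26,"wx":0,"wy":0,"wz":0,"claw":0.1}]'

```text
clock: 21.85
eef_pos: [521.7, 189.0, 325.9]
tool_rot: [2.428, -0.0, 1.802]
force: [0.9, -0.5, 0.9]
width: 76.6
gripper_force: 0.0
```

```bash
python3 st.py; python3 - <<'E'
from gap import *
d=gap(); save(d,"pics/p3.png",(210,90,460,330),2.3)
E
```

```text
21.85 tcp [521.7 189.  325.9] rpy [ 2.428 -0.     1.802] q [-0.201, 0.17, -0.361, 2.301, 1.627, 0.257, -1.84] F [ 0.9 -0.5  0.9] w 76.6 gf 0.0tb.py:7: RuntimeWarning: Mean of empty slice.
  n=np.linalg.svd(P-P.mean(0),full_matrices=False)[2][2];n*=np.sign(n[1])
  ret = um.true_divide(
Traceback (most recent call last):
  File "gap.py", line 4, in gap
    d=look(); W=world(d).reshape(-1,3); W=W[np.isfinite(W).all(1)]
  File "tb.py", line 7, in look
    n=np.linalg.svd(P-P.mean(0),full_matrices=False)[2][2];n*=np.sign(n[1])
      ~~~~~~~~~~~~~~~~~~~~~~~~~~~~~~~~~~~~~~~~~~~~~~~~~^^^
IndexError: index 2 is out of bounds for axis 0 with size 0
```

```bash
python3 - <<'E'
import tb,gap
tb_look=gap.look
gap.look=lambda:gap.cam("scene")
d=gap.gap(); gap.save(d,"pics/p4.png",(210,90,460,330),2.3)
import bd; bd.board("top")
E
```

```text
board n 8.6 708
tablet s 5 n 19.3 671
tablet s 30 n 19.2 674
tablet s 60 n 19.1 675
tablet s 90 n 18.8 670
tablet s 120 n 18.5 675
tablet s 150 n 18.4 669
-24 0  | -20 0  | -16 0  | -12 1 [20.4 20.4 20.4] | -8 87 [21.7 24.6 27.9] | -4 104 [18.5 24.7 27.5] | 0 89 [15.5 18.8 21.9] | 4 91 [16.3 19.3 22.3] | 8 89 [15.7 19.2 21.9] | 12 93 [16.4 19.6 21.9] | 16 90 [16.3 19.5 22.7] | 20 88 [15.9 19.7 22.6] | board angle 0.8291662836590855 1450 yaw 12.600143407627673 c [575.81489553 188.12679399 171.55680075] n [0.71960984 0.16085375 0.67549075]
```

View pics/p4.png

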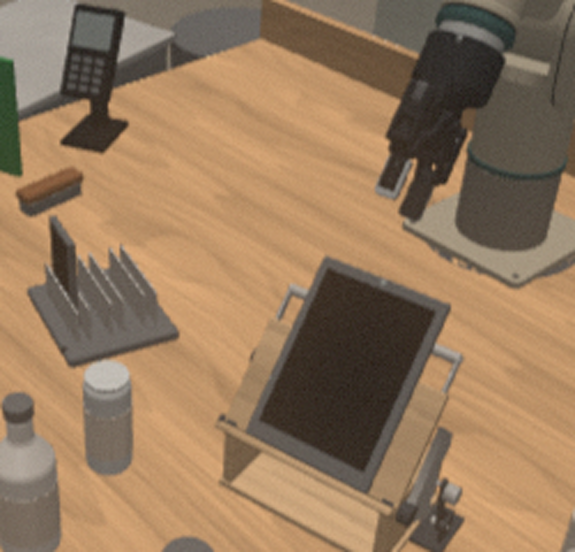

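The tablet lies flat on the board at crop px (345,370), with its foot on the ledge and the screen outward. The gripper is clear at (430,170), and the handset is still in its slot. I'm handing the job in.

```bash
python3 -c "
from cell import ctrl
print(ctrl.finish_job())"
```

```text
the job is handed in; nothing more can be done
None
```

The job is handed in: the board measures about 0.83 rad, its third notch, and the tablet lies flat on it, foot on the ledge and screen outward. The gripper is clear of everything and the clock read about 22 s of the 64 s; I inferred the pawl's position from how the board moved and held rather than measuring it.

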